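Pack and lock up a lino block for printing

TASK

Lock the lino block up on the board: set yellow spacers from the galley, the same way up, side by side in the gap between the block and the sliding fence, opposite the middle of the block and right down on the board, until the pack is thick enough for the fence to clamp it; leave spacers you do not need in the galley. Then push the fence by its red knob until you feel block and pack snug against the corner stop, and finish still holding the fence pressed firmly so that I can tighten the thumb nuts. Do not disturb the other things on the table.

Things in the scene. Friction and masses are not known exactly. Their poses are not given: they have to be found in the camera images.
- board: plywood lock-up board, 250 (its x) x 320 (its y) x 12 thick, fixed to the table; origin at the centre of its underside, its top (on which block, spacers, fence and corner stop stand) at z 12. The fence slides along its +y towards the block. Two brass thumb nuts (26 wide) stand at x +-55, y -100, up to 44 above the table.
- fence (a joint): travel of the sliding aluminium fence along the board's +y: 0 = fully back (as it starts), up to 0.030 m where its slots end and it stops dead. It slides with about 1 N of friction and stays where it is left. If it reaches 0.030 without clamping the pack, another spacer is needed (pull it back first).
- fence_face (a point): middle of the fence's clamping face, at the level of the board's top; moves with the fence. With the fence fully back it is at board x 0, y -90. The fence is 160 long (board x), 50 wide (behind the face) and 18 high.
- fence_knob: red round knob in the middle of the fence, 26 in diameter, from 12 to 42 above the fence's top on a 14 mm stem, so 42 to 72 above the table; origin on its axis at the fence's top (30 above the table), 25 behind the clamping face. It turns loosely on its stem, which does nothing. The fence is pushed with it.
- corner: fixed aluminium corner stop on the board, set by hand at a different place each time along the board's y, axes parallel to the board's; origin at board-top level in the middle (x) of the 140 long stop face. The face looks to its -y and stands 16 high (screw heads behind it to 21); a 10 high arm along the block's +x side has its inner face at x +61.5.
- block: grey-blue carved lino on plywood, 120 (its x) x 100 (its y) x 19 high, 0.2 kg, loose, nearly touching the corner stop's face; origin at the centre of its underside, axes nearly those of the corner stop. With the block against the stop its face towards the fence is at y -100 of the corner stop. The gap from there to the withdrawn fence is 58 to 101 wide, open above and at both ends.
- galley: dark steel tray, 150 (its x) x 240 (its y), floor 3 thick, 10 high rims on all sides but its -x side; fixed; origin at the centre of its underside. The four spacers stand in it about 52 apart.
- spacer0: yellow resin spacer block, 50 long (its x) x 25 thick (its y) x 18 high (its z), 30 g, one of four alike; origin at the centre of its underside. Starts the right way up in the galley
- spacer1: yellow resin spacer block, 50 long (its x) x 25 thick (its y) x 18 high (its z), 30 g, one of four alike; origin at the centre of its underside. Starts the right way up in the galley
- spacer2: yellow resin spacer block, 50 long (its x) x 25 thick (its y) x 18 high (its z), 30 g, one of four alike; origin at the centre of its underside. Starts the right way up in the galley
- spacer3: yellow resin spacer block, 50 long (its x) x 25 thick (its y) x 18 high (its z), 30 g, one of four alike; origin at the centre of its underside. Starts the right way up in the galley
- mug: yellow mug, 80 across, 90 high; leave alone
- ink_tin: black ink jar with a steel lid, 76 across, 62 high; leave alone
- baren: dark wooden baren (rubbing disc), 110 across, 34 high; leave alone
- brayer: ink roller with wooden handle, about 160 long, 115 wide, 34 high; leave alone
- palette_knife: palette knife with a wooden handle lying on the table, 210 long; leave alone
- paint_tube: white and blue paint tube, 120 long, 18 high; leave alone
- gouge: small lino gouge with wooden handle, 100 long, 14 high, lying on the board at the block's -x side; leave alone
Mind the look-alikes: they are no part of the job. Leave any black or grey look-alike of the spacer0 alone.

How it is judged:
By the outcome, as a careful person would: the job done as asked, in the order asked, and still so for the second after the job is handed in, while the arm keeps its last pose, push and grip.
It also fails if it takes over 72 s, if anything falls off the work surface, if the arm or the gripper's body presses on something with over 40 N, if the wrist force passes 120 N, or if a joint passes its speed limit or range.

ROBOT

A 7-joint arm with a two-finger parallel gripper is mounted at the origin on the work surface. World frame = base frame: x ahead of the robot, y to its left, z up, the work surface at z = 0. Lengths are in m, angles in rad, forces in N, time in s.
With the tool pointing down it reaches from about 0.425 to 0.925 m from the base axis. Payload 6.8 kg.
Tool frame: the origin (TCP) lies midway between the tips of the shut fingers; the grasp point (between the pads) lies 19 mm behind it; z points along the fingers, y is the line along which they close (so a half turn about z gives the same grasp; the last joint's range is limited). The gripper opens to 85 mm and grips with 20 to 120 N. Pads are 22 mm wide; open, the fingers measure 114 mm over their backs; the gripper's body (76 mm by 85 mm) begins 54 mm behind the grasp point. The pads swing forward as they close: fully open they stand 13 mm farther back than shut.
Start: joints at [0.994, 0.477, 0.022, 1.555, -0.011, 1.109, -0.083], TCP at [0.305, -0.602, 0.231] pointing down, gripper open.
Joint ranges: [-2.96, 2.96], [-0.34, 2.1], [-1.41, 1.46], [0.24, 2.44], [-1.37, 4.51], [0.17, 1.92], [-2.96, 2.96]. Speed limits (rad/s): [2.39, 2.39, 3.14, 3.14, 3.14, 3.14, 3.14].

INTERFACE

Orientations are given as a unit quaternion [w, x, y, z].
In Python, from station import bot gives the robot as it stands.
- The arm moves only by the tool jog_arm, never from a script. Its argument "rows" is a list of rows, each an object of numbers: "fingers": the finger opening in mm, from 0 to 85.4; "x", "y", "z": the shift along the tool's x, y, z in mm; "ax", "ay", "az": the turn, a rotation vector about the tool's x, y, z in degrees. A call has exactly 8 rows; each row shifts and turns the commanded pose from where the row before left it, along the tool's axes as they then stand; what a row does not reach is not made up. A row lasts 1/10 s, in which the tool goes at most 50 mm and 8.59 degrees, less where a joint would pass 70% of its speed; a pose out of reach is approached as far as the arm can. A call with a gripper value outside its range is refused whole. The fingers move at their own pace and stop on an object; "force" is the grip in N (left out, the last holds). Time passes only in rows, so rows that do not move let the fingers close, or fill a call up. It gives the time, the measured TCP pose, the force, the opening and the grip force at its end, in the units of the state.
- bot.get_obs(): the state, without advancing time (a new reading comes with each control period).
- bot.read_camera(name): name is "scene" or "top" or "wrist"; returns a dict with "pixels" (384x512x3 uint8, red, green, blue), "vertical_fov" (degrees; the focal length in pixels is half the picture's height over the tangent of half this angle, whatever the lens; pixels are square), "cx", "cy" (the principal point, pixels), "dist_coeffs" ([k1, k2, p1, p2, k3] as OpenCV has them; the pictures are not rectified), "world_from_camera" (4x4, takes a point from camera to world coordinates). Camera axes: x right, y down, z forward; pixel columns grow to the right and rows downward; lengths in m; the calibration is good to about 2 mm. A picture is of the moment at which its call begins. There is no depth.
- bot.hand_in(): hands the job in; it is judged then, once.
The state is a dict: "t": time; "q": joint angles; "joint_vel": joint speeds; "joint_torque": joint torques, N m; "eef_pos": TCP position; "tool_rot": TCP orientation; "contact_force": force on the tool from outside, world axes, zero at the start; "torque": the same for the moment, N m; "gripper_width": opening from 0.0 (shut) to 1.0 (fully open); "grasp_force": force on a finger pad.
Only numpy, scipy, OpenCV 4.12 (cv2) and the standard library are available. Lean on these libraries where they do the work, as an engineer would, in place of code of your own. Each camera call takes 0.05 s, during which the arm holds its last target. There are 200 camera calls.

## Working session

There is one attempt and no reset: what is moved stays moved. The work goes in short steps, Python scripts to look and compute and a tool call to move; the robot and the scene stay as the last step left them, time stands still between calls to the robot, and variables do not carry over. Pictures are saved under pics/ and viewed, at most 10 in all, crops included, and the job is handed in when it is done.

Besides the shell and the picture viewer there is one more tool, called as name(argument=value, ...), one argument or row to a line, values as JSON. jog_arm: Moves the arm, as the interface text tells. Its arguments: {"type":"object","properties":{"rows":{"type":"array","items":{"type":"object","properties":{"fingers":{"type":"number"},"x":{"type":"number"},"y":{"type":"number"},"z":{"type":"number"},"ax":{"type":"number"},"ay":{"type":"number"},"az":{"type":"number"}}}},"force":{"type":"number"}},"required":["rows"]}

```bash
mkdir -p pics; ls
cat > h.py <<'E'
import numpy as np, cv2
from station import bot
def shot(n,f):
    c=bot.read_camera(n); cv2.imwrite('pics/'+f,c['pixels'][:,:,::-1]); np.save('pics/'+f[:-4]+'.npy',c,allow_pickle=True); return c
def load(f): return np.load('pics/'+f+'.npy',allow_pickle=True).item()
def K(c):
    f=c['pixels'].shape[0]/2/np.tan(np.radians(c['vertical_fov'])/2)
    return np.array([[f,0,c['cx']],[0,f,c['cy']],[0,0,1]])
def w(c,uv,z):
    p=cv2.undistortPoints(np.array(uv,float).reshape(-1,1,2),K(c),np.array(c['dist_coeffs'])).reshape(-1,2)
    T=np.array(c['world_from_camera']); d=np.c_[p,np.ones(len(p))]@T[:3,:3].T; o=T[:3,3]
    return o+d*((z-o[2])/d[:,2])[:,None]
def px(c,P):
    T=np.linalg.inv(np.array(c['world_from_camera'])); r,_=cv2.Rodrigues(T[:3,:3])
    return cv2.projectPoints(np.array(P,float).reshape(-1,1,3),r,T[:3,3],K(c),np.array(c['dist_coeffs']))[0].reshape(-1,2)
E
python3 - <<'E'
from h import *
c=shot('top','top0.png'); d=shot('scene','scene0.png')
cv2.imwrite('pics/both.png',cv2.resize(c['pixels'][:,:,::-1],(800,600),interpolation=cv2.INTER_CUBIC))
o=bot.get_obs(); print(o['t'],o['eef_pos'],o['tool_rot'],o['contact_force'],o['gripper_width'])
print(np.array(c['world_from_camera']),c['vertical_fov'],c['dist_coeffs'])
E
```

```text
pics
0.1 [ 0.30470112 -0.60171341  0.23039758] [-8.09822797e-04  9.72653240e-01  2.32260525e-01 -2.60335156e-04] [0.33212048 0.18970727 0.06763002] 1.0001924784030618
[[-0.02353781 -0.98617254  0.16404173  0.34433309]
 [-0.9996411   0.02531651  0.00876051 -0.0244078 ]
 [-0.01279234 -0.16377665 -0.9864145   1.52655788]
 [ 0.          0.          0.          1.        ]] 43.73928555035945 [0.04332918 0.         0.         0.         0.        ]
```

View pics/both.png

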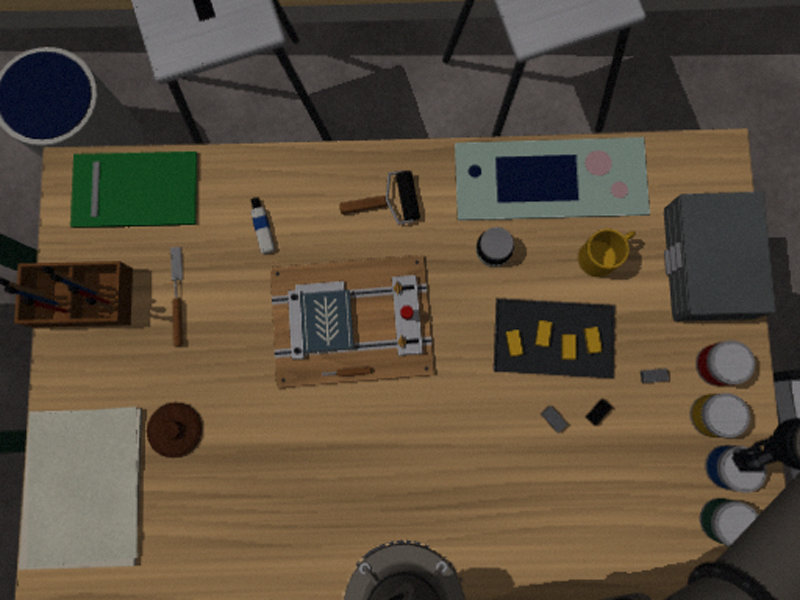

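View pics/scene0.png

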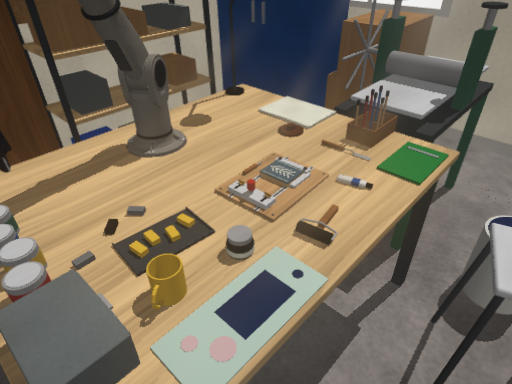

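Both pictures show the arm's area clear. In the enlarged top view (800x600), the yellow spacers in the dark galley are at (514,343), (544,333), (569,347) and (593,340). Things they could be confused with are the grey bars at (555,418) and (655,376), the black bar at (599,411) and the yellow mug at (605,252). I choose the four yellow ones in the galley. The block is at (328,322) and the red knob at (406,312).

Run:
```python
from h import *
c=load('top0'); h=cv2.cvtColor(c['pixels'],cv2.COLOR_RGB2HSV)
m=((h[...,0]>18)&(h[...,0]<30)&(h[...,1]>190)&(h[...,2]>110)).astype(np.uint8)
n,l,s,ce=cv2.connectedComponentsWithStats(m)
for i in range(1,n):
    if s[i,4]>40:
        ys,xs=np.where(l==i); r=cv2.minAreaRect(np.c_[xs,ys].astype(np.float32))
        b=w(c,cv2.boxPoints(r),.021); e=[np.linalg.norm(b[1]-b[0]),np.linalg.norm(b[2]-b[1])]
        v=(b[1]-b[0]) if e[0]>e[1] else b[2]-b[1]
        print(ce[i].round(1),s[i,4],w(c,[ce[i]],.021)[0].round(4),np.round(e,3),np.degrees(np.arctan2(v[1],v[0])).round(1))
m=((h[...,0]<6)|(h[...,0]>174))&(h[...,1]>180)&(h[...,2]>110)
n,l,s,ce=cv2.connectedComponentsWithStats(m.astype(np.uint8))
for i in range(1,n):
    if s[i,4]>20: print('red',ce[i],s[i,4],w(c,[ce[i]],.068)[0].round(4))
k=.64
print('board',w(c,np.array([[272,266],[424,257],[435,376],[280,387]])*k,.012).round(3))
print('block',w(c,np.array([[305,291],[351,288],[355,349],[304,355]])*k,.031).round(3))
cr=c['pixels'][145:265,160:420,::-1]
cv2.imwrite('pics/crop.png',cv2.resize(cr,None,fx=3,fy=3,interpolation=cv2.INTER_CUBIC))
```

```text
[389.5 165.8] 88 [ 0.668  -0.4379  0.021 ] [0.064 0.037] -64.7
[347.5 212.7] 112 [ 0.5205 -0.2964  0.021 ] [0.048 0.023] -12.4
[379.1 216.9] 112 [ 0.5048 -0.3942  0.021 ] [0.023 0.048] -175.8
[328.8 218.8] 112 [ 0.5028 -0.2368  0.021 ] [0.023 0.048] -171.6
[363.6 221.1] 117 [ 0.4929 -0.3451  0.021 ] [0.022 0.044] 176.4
board [[ 0.674  0.254  0.012]
 [ 0.685 -0.061  0.012]
 [ 0.438 -0.076  0.012]
 [ 0.424  0.237  0.012]]
block [[0.616 0.183 0.031]
 [0.62  0.09  0.031]
 [0.495 0.083 0.031]
 [0.486 0.186 0.031]]
```

View pics/crop.png

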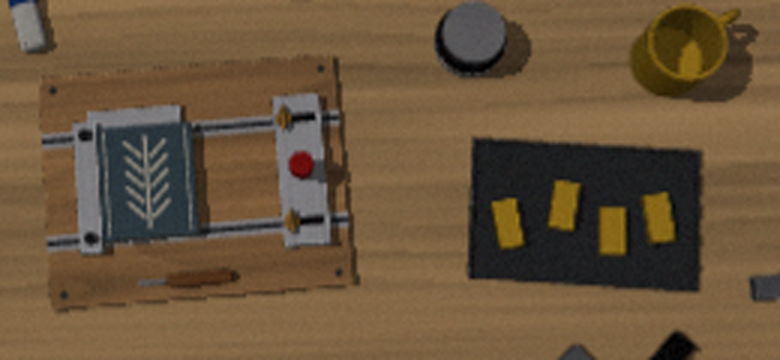

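Crop shows: galley with four yellow spacers (crop px (508,222), (565,205), (613,231), (658,217)), grey/black look-alikes outside it; choice confirmed. Turn the tool and go above the galley for a close wrist view.

jog_arm(
  rows=[
    {"az": -7.9},
    {"az": -7.9},
    {"az": -7.9},
    {"az": -7.9},
    {"az": -7.9},
    {"az": -7.9},
    {"az": -7.9},
    {"az": -7.9},
  ],
)

```text
invalid input
```

jog_arm(
  rows=[
    {"x": 35,"y": 24},
    {"x": 35,"y": 24},
    {"x": 35,"y": 24},
    {"x": 35,"y": 24},
    {"x": 35,"y": 24},
    {"x": 35,"y": 24},
    {"x": 35,"y": 24},
    {"x": 35,"y": 24},
  ],
)

```text
invalid input
```

```bash
cat >> h.py <<'E'
def st():
    o=bot.get_obs(); q=o['tool_rot']; R=__import__('scipy.spatial.transform',fromlist=['Rotation']).Rotation.from_quat([q[1],q[2],q[3],q[0]]).as_matrix()
    y=R[:,1]; print('t',round(o['t'],2),'pos',np.round(o['eef_pos'],4),'ang_y',np.degrees(np.arctan2(y[1],y[0])).round(2),'z',R[:,2].round(3),'F',np.round(o['contact_force'],1),'w',round(o['gripper_width']*85.4,1),'g',round(o['grasp_force'],1))
    return np.array(o['eef_pos']),R
def spacers(c,z,minarea=800):
    h=cv2.cvtColor(c['pixels'],cv2.COLOR_RGB2HSV)
    m=((h[...,0]>18)&(h[...,0]<30)&(h[...,1]>190)&(h[...,2]>100)).astype(np.uint8)
    n,l,s,ce=cv2.connectedComponentsWithStats(m)
    for i in range(1,n):
        if s[i,4]>minarea:
            ys,xs=np.where(l==i); P=w(c,np.c_[xs,ys],z)[:,:2]*1000
            (a,sz,_)=r=cv2.minAreaRect(P.astype(np.float32)); b=cv2.boxPoints(r)
            v=b[1]-b[0] if np.linalg.norm(b[1]-b[0])>np.linalg.norm(b[2]-b[1]) else b[2]-b[1]
            t=np.degrees(np.arctan2(v[1],v[0])); t=(t+90)%180-90
            print('sp',ce[i].round(0),s[i,4],np.round(a,1),np.round(sz,1),round(float(t),1))
E
python3 - <<'E'
from h import *
st(); c=shot('wrist','w1.png'); print(np.array(c['world_from_camera']).round(3)); spacers(c,.021)
E
```

```text
t 0.1 pos [ 0.3047 -0.6017  0.2304] ang_y -63.14 z [-0.001  0.001 -1.   ] F [0.3 0.2 0.1] w 85.4 g 0.0
[[ 0.453 -0.853 -0.26   0.37 ]
 [-0.892 -0.433 -0.131 -0.568]
 [-0.001  0.292 -0.957  0.373]
 [ 0.     0.     0.     1.   ]]
```

View pics/w1.png

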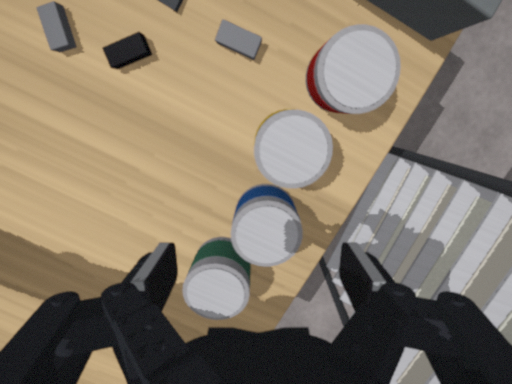

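The wrist picture shows the arm still at the start, over the paint jars (no galley in view): the moves were refused. I'll give every field.

jog_arm(
  rows=[
    {"fingers": 85,"x": 0,"y": 0,"z": 0,"ax": 0,"ay": 0,"az": -7.9},
    {"fingers": 85,"x": 0,"y": 0,"z": 0,"ax": 0,"ay": 0,"az": -7.9},
    {"fingers": 85,"x": 0,"y": 0,"z": 0,"ax": 0,"ay": 0,"az": -7.9},
    {"fingers": 85,"x": 0,"y": 0,"z": 0,"ax": 0,"ay": 0,"az": -7.9},
    {"fingers": 85,"x": 0,"y": 0,"z": 0,"ax": 0,"ay": 0,"az": -7.9},
    {"fingers": 85,"x": 0,"y": 0,"z": 0,"ax": 0,"ay": 0,"az": -7.9},
    {"fingers": 85,"x": 0,"y": 0,"z": 0,"ax": 0,"ay": 0,"az": -7.9},
    {"fingers": 85,"x": 0,"y": 0,"z": 0,"ax": 0,"ay": 0,"az": -7.9},
  ],
  force=30,
)

```text
t: 0.95
eef_pos: [0.3048, -0.602, 0.2309]
tool_rot: [-0.0, 0.705, 0.709, 0.0]
contact_force: [0.5, -0.7, -0.5]
gripper_width: 0.997
grasp_force: 0.0
```

jog_arm(
  rows=[
    {"fingers": 85,"x": 35,"y": 25,"z": 0,"ax": 0,"ay": 0,"az": 0},
    {"fingers": 85,"x": 35,"y": 25,"z": 0,"ax": 0,"ay": 0,"az": 0},
    {"fingers": 85,"x": 35,"y": 25,"z": 0,"ax": 0,"ay": 0,"az": 0},
    {"fingers": 85,"x": 35,"y": 25,"z": 0,"ax": 0,"ay": 0,"az": 0},
    {"fingers": 85,"x": 35,"y": 25,"z": 0,"ax": 0,"ay": 0,"az": 0},
    {"fingers": 85,"x": 35,"y": 25,"z": 0,"ax": 0,"ay": 0,"az": 0},
    {"fingers": 85,"x": 35,"y": 25,"z": 0,"ax": 0,"ay": 0,"az": 0},
    {"fingers": 85,"x": 35,"y": 25,"z": 0,"ax": 0,"ay": 0,"az": 0},
  ],
  force=30,
)

```text
t: 1.75
eef_pos: [0.5053, -0.3204, 0.2311]
tool_rot: [-0.0, 0.707, 0.707, -0.0]
contact_force: [1.6, -0.6, 0.2]
gripper_width: 0.996
grasp_force: 0.0
```

Run:
```python
from h import *
st(); c=shot('wrist','w2.png'); spacers(c,.021)
```

```text
t 1.75 pos [ 0.5053 -0.3204  0.2311] ang_y 0.05 z [-0.  0. -1.] F [ 1.6 -0.6  0.2] w 85.1 g 0.0
sp [395. 245.] 4240 [ 699.7 -433.3] [ 78.9 156.6] -36.3
```

View pics/w2.png

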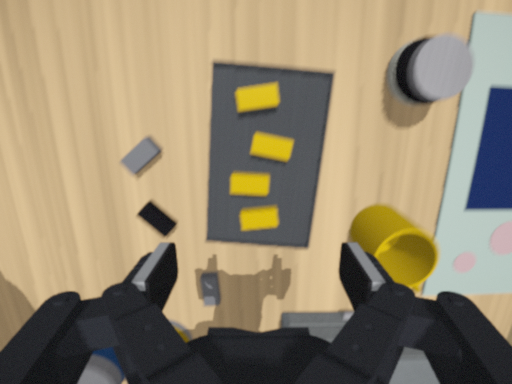

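Run:
```python
from h import *
c=load('w2'); h=cv2.cvtColor(c['pixels'],cv2.COLOR_RGB2HSV)
for P in [(.5028,-.2368,.021),(.5205,-.2964,.021),(.4929,-.3451,.021),(.5048,-.3942,.021)]:
    u=px(c,[P])[0]; print(u, [h[int(u[1])+d,int(u[0])] for d in (-4,0,4)] if 0<u[0]<511 and 4<u[1]<379 else '')
```

```text
[256.4805153  100.81829431] [array([ 26, 218, 221], dtype=uint8), array([ 26, 219, 220], dtype=uint8), array([ 25, 217, 219], dtype=uint8)]
[270.54457763 150.35010809] [array([ 26, 229, 219], dtype=uint8), array([ 26, 225, 219], dtype=uint8), array([ 25, 220, 206], dtype=uint8)]
[248.88754384 187.5914869 ] [array([ 26, 228, 219], dtype=uint8), array([ 26, 234, 218], dtype=uint8), array([ 25, 220, 214], dtype=uint8)]
[257.93495259 222.40113111] [array([ 26, 247, 218], dtype=uint8), array([ 25, 233, 219], dtype=uint8), array([ 25, 221, 210], dtype=uint8)]
```

The wrist picture shows the four spacers at (257,98), (272,147), (250,184), (260,218) in the galley; grey/black look-alikes at (141,155), (157,217), (210,288).

```bash
sed -i 's/minarea=800/minarea=300/; s/s\[i,4\]>minarea/minarea<s[i,4]<3500/' h.py
python3 - <<'E'
from h import *
c=load('w2'); spacers(c,.021)
h=cv2.cvtColor(c['pixels'],cv2.COLOR_RGB2HSV)[...,2]; print(h[80:116,257],h[170:200,250])
E
```

```text
sp [257.  98.] 774 [ 503.3 -233.4] [47.2 23.2] 9.1
sp [271. 147.] 729 [ 521.5 -292.2] [24.4 47.6] -11.4
sp [249. 184.] 703 [ 493.2 -340.4] [26.8 47.2] -1.5
sp [259. 218.] 650 [ 505.7 -387.8] [47.3 27.9] 7.0
[ 91  92  93 107 143 166 186 202 213 221 222 223 222 222 222 221 221 221
 221 221 220 219 220 220 218 213 200 184 163 132  90  62  58  60  66  74] [ 94 116 133 154 174 195 205 211 217 219 220 220 220 220 219 219 217 217
 218 218 217 214 204 188 166 140 102  79  82  88]
```

jog_arm(
  rows=[
    {"fingers": 68,"x": 28,"y": -1,"z": 36,"ax": 0,"ay": 0,"az": 0},
    {"fingers": 68,"x": 28,"y": -1,"z": 36,"ax": 0,"ay": 0,"az": 0},
    {"fingers": 68,"x": 29,"y": 0,"z": 36,"ax": 0,"ay": 0,"az": 0},
    {"fingers": 68,"x": 0,"y": 0,"z": 0,"ax": 0,"ay": 0,"az": -8.5},
    {"fingers": 68,"x": 0,"y": 0,"z": 0,"ax": 0,"ay": 0,"az": 0},
    {"fingers": 68,"x": 0,"y": 0,"z": 0,"ax": 0,"ay": 0,"az": 0},
    {"fingers": 68,"x": 0,"y": 0,"z": 0,"ax": 0,"ay": 0,"az": 0},
    {"fingers": 68,"x": 0,"y": 0,"z": 0,"ax": 0,"ay": 0,"az": 0},
  ],
)

```text
t: 2.6
eef_pos: [0.5029, -0.238, 0.124]
tool_rot: [0.001, 0.654, 0.757, 0.0]
contact_force: [0.5, -0.2, -0.8]
gripper_width: 0.8
grasp_force: 0.0
```

Run:
```python
from h import *
st(); c=shot('wrist','w3.png'); spacers(c,.021); c=shot('top','t3.png'); spacers(c,.021,60)
```

```text
t 2.6 pos [ 0.5029 -0.238   0.124 ] ang_y 8.39 z [ 0.001 -0.001 -1.   ] F [ 0.5 -0.2 -0.8] w 68.4 g 0.0
sp [257. 188.] 1542 [ 501.3 -233.2] [48.7 26.5] 8.4
sp [267. 247.] 1387 [ 519.5 -291. ] [30.2 50.2] -11.2
sp [233. 284.] 1302 [ 491.6 -338.4] [33.8 48.5] -2.7
sp [240. 319.] 855 [ 503.4 -381.1] [48.3 29.5] 1.4
sp [391. 364.] 1582 [ 687.3 -427.6] [ 45.  100.5] -47.7
sp [390. 161.] 182 [ 690.4 -441.6] [90.9 79.8] 83.7
sp [328. 220.] 95 [ 502.3 -236.5] [48.3 23.5] 8.5
```

View pics/w3.png

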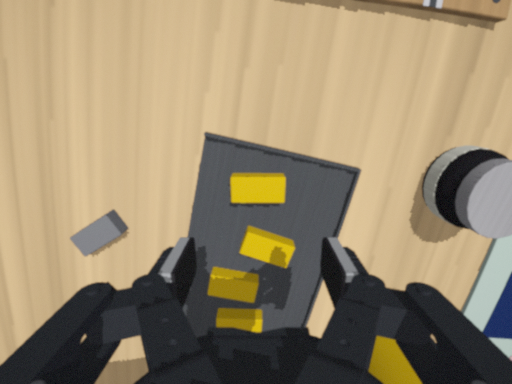

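Spacer0 is at (257,188), centred between the finger tips (columns 190 and 335). Descend and grip.

jog_arm(
  rows=[
    {"fingers": 68,"x": 3,"y": 0,"z": 30,"ax": 0,"ay": 0,"az": 0},
    {"fingers": 68,"x": 0,"y": 0,"z": 30,"ax": 0,"ay": 0,"az": 0},
    {"fingers": 68,"x": 0,"y": 0,"z": 30,"ax": 0,"ay": 0,"az": 0},
    {"fingers": 68,"x": 0,"y": 0,"z": 20,"ax": 0,"ay": 0,"az": 0},
    {"fingers": 68,"x": 0,"y": 0,"z": 10,"ax": 0,"ay": 0,"az": 0},
    {"fingers": 44,"x": 0,"y": 0,"z": 0,"ax": 0,"ay": 0,"az": 0},
    {"fingers": 44,"x": 0,"y": 0,"z": 0,"ax": 0,"ay": 0,"az": 0},
    {"fingers": 44,"x": 0,"y": 0,"z": 0,"ax": 0,"ay": 0,"az": 0},
  ],
  force=30,
)

```text
t: 3.5
eef_pos: [0.5031, -0.2344, 0.0046]
tool_rot: [0.001, 0.652, 0.758, 0.0]
contact_force: [0.3, -0.3, 1.0]
gripper_width: 0.579
grasp_force: 31.9
```

jog_arm(
  rows=[
    {"fingers": 44,"x": 0,"y": 0,"z": 0,"ax": 0,"ay": 0,"az": 0},
    {"fingers": 44,"x": 0,"y": 0,"z": 0,"ax": 0,"ay": 0,"az": 0},
    {"fingers": 44,"x": 0,"y": 0,"z": 0,"ax": 0,"ay": 0,"az": 0},
    {"fingers": 44,"x": 0,"y": 0,"z": 0,"ax": 0,"ay": 0,"az": 0},
    {"fingers": 44,"x": 0,"y": 0,"z": -30,"ax": 0,"ay": 0,"az": 0},
    {"fingers": 44,"x": 0,"y": 0,"z": -40,"ax": 0,"ay": 0,"az": 0},
    {"fingers": 44,"x": 0,"y": 0,"z": -40,"ax": 0,"ay": 0,"az": 0},
    {"fingers": 44,"x": 0,"y": 0,"z": -20,"ax": 0,"ay": 0,"az": 6},
  ],
  force=30,
)

```text
t: 4.3
eef_pos: [0.5036, -0.2344, 0.1367]
tool_rot: [0.002, 0.692, 0.722, 0.001]
contact_force: [0.3, 1.3, -0.2]
gripper_width: 0.58
grasp_force: 31.9
```

Run:
```python
from h import *
p,R=st()
```

```text
t 4.3 pos [ 0.5036 -0.2344  0.1367] ang_y 2.48 z [ 0.004 -0.001 -1.   ] F [ 0.3  1.3 -0.2] w 49.5 g 31.9
```

jog_arm(
  rows=[
    {"fingers": 44,"x": 37,"y": 10,"z": -19,"ax": 0,"ay": 0,"az": 0},
    {"fingers": 44,"x": 37,"y": 10,"z": -19,"ax": 0,"ay": 0,"az": 0},
    {"fingers": 44,"x": 37,"y": 10,"z": -19,"ax": 0,"ay": 0,"az": 0},
    {"fingers": 44,"x": 37,"y": 10,"z": -19,"ax": 0,"ay": 0,"az": 0},
    {"fingers": 44,"x": 37,"y": 10,"z": -19,"ax": 0,"ay": 0,"az": 0},
    {"fingers": 44,"x": 37,"y": 10,"z": -19,"ax": 0,"ay": 0,"az": 0},
    {"fingers": 44,"x": 0,"y": 0,"z": 0,"ax": 0,"ay": 0,"az": 0},
    {"fingers": 44,"x": 0,"y": 0,"z": 0,"ax": 0,"ay": 0,"az": 0},
  ],
)

```text
t: 5.1
eef_pos: [0.5523, -0.0085, 0.2477]
tool_rot: [0.0, 0.69, 0.724, 0.0]
contact_force: [0.5, 0.0, 0.2]
gripper_width: 0.575
grasp_force: 31.9
```

Run:
```python
from h import *
p,R=st(); c=shot('wrist','w4.png')
cv2.imwrite('pics/w4b.png',cv2.resize(c['pixels'][:,:,::-1],(800,600),interpolation=cv2.INTER_CUBIC))
```

```text
t 5.1 pos [ 0.5523 -0.0085  0.2477] ang_y 2.7 z [ 0.001 -0.    -1.   ] F [0.5 0.  0.2] w 49.1 g 31.9
```

View pics/w4b.png

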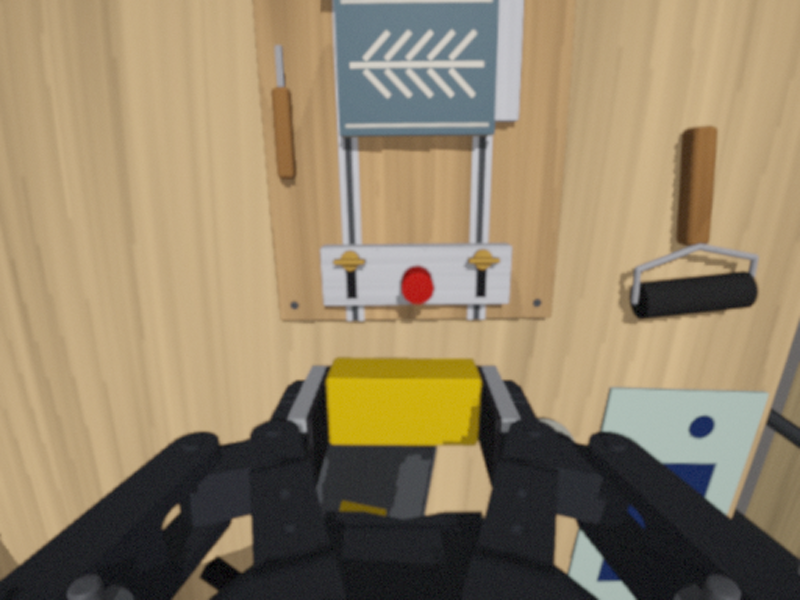

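The picture shows the block's near edge (341,136)–(494,134), the fence's front edge (321,246)–(511,244), knob (417,282) and the held spacer at (404,400), level in the pads.

Run:
```python
from h import *
c=load('w4'); k=.64
b=w(c,np.array([[342,136],[494,134]])*k,.031)*1e3; f=w(c,np.array([[321,246],[511,243.5]])*k,.030)*1e3
print('block',b.round(1),'fence',f.round(1),'len',np.linalg.norm(b[1]-b[0]),np.linalg.norm(f[1]-f[0]))
for e in (b,f): d=e[1]-e[0]; print('yaw',np.degrees(np.arctan2(d[1],d[0])))
d=f[1]-f[0]; d/=np.linalg.norm(d); n=np.array([-d[1],d[0],0]); print('gap',(b.mean(0)-f.mean(0))@n)
print('knob',w(c,[[417*k,280*k]],.072)*1e3, 'board front',w(c,np.array([[280,320],[551,318]])*k,.012)*1e3)
print('nuts',w(c,np.array([[350,256],[483,256]])*k,.04)*1e3)
t=load('t3')
print('top block',w(t,np.array([[160+196/3,145+122/3],[160+199/3,145+233/3]]),.031)*1e3)
print('top fence',w(t,np.array([[160+275/3,145+97/3],[160+285/3,145+244/3]]),.03)*1e3)
```

```text
block [[500.   89.1  31. ]
 [617.5  96.4  31. ]] fence [[483.4   2.1  30. ]
 [640.7  11.7  30. ]] len 117.71749303345268 157.56308186092875
yaw 3.5542958243510903
yaw 3.5170387059554398
gap 85.83700714069647
knob [[562.60572794 -12.72482718  72.        ]] board front [[442.06765473 -71.2232374   12.        ]
 [690.52578912 -57.52916464  12.        ]]
nuts [[508.72068357  -3.23997909  40.        ]
 [616.47819713   1.93828272  40.        ]]
top block [[615.39231471  87.6416135   31.        ]
 [497.38185462  86.00098861  31.        ]]
top fence [[640.39408799   3.38371631  30.        ]
 [483.7167502   -3.64261939  30.        ]]
```

Gap is about 87 mm, so three spacers are needed (75, leaving about 12 of travel ≤ 30). Hover above the gap.

jog_arm(
  rows=[
    {"fingers": 44,"x": 40,"y": 5,"z": 10,"ax": 0,"ay": 0,"az": 0},
    {"fingers": 44,"x": 40,"y": 6,"z": 20,"ax": 0,"ay": 0,"az": -0.7},
    {"fingers": 44,"x": 0,"y": 0,"z": 40,"ax": 0,"ay": 0,"az": 0},
    {"fingers": 44,"x": 0,"y": 0,"z": 40,"ax": 0,"ay": 0,"az": 0},
    {"fingers": 44,"x": 0,"y": 0,"z": 40,"ax": 0,"ay": 0,"az": 0},
    {"fingers": 44,"x": 0,"y": 0,"z": 40,"ax": 0,"ay": 0,"az": 0},
    {"fingers": 44,"x": 0,"y": 0,"z": 0,"ax": 0,"ay": 0,"az": 0},
    {"fingers": 44,"x": 0,"y": 0,"z": 0,"ax": 0,"ay": 0,"az": 0},
  ],
)

```text
t: 5.95
eef_pos: [0.5591, 0.0696, 0.0571]
tool_rot: [-0.001, 0.687, 0.726, -0.001]
contact_force: [-0.1, 0.9, -0.2]
gripper_width: 0.574
grasp_force: 31.8
```

Run:
```python
from h import *
p,R=st(); c=shot('wrist','w5.png')
cv2.imwrite('pics/w5b.png',cv2.resize(c['pixels'][:,:,::-1],(800,600),interpolation=cv2.INTER_CUBIC))
```

```text
t 5.95 pos [0.5591 0.0696 0.0571] ang_y 3.17 z [-0.002 -0.001 -1.   ] F [-0.1  0.9 -0.2] w 49.0 g 31.8
```

View pics/w5b.png

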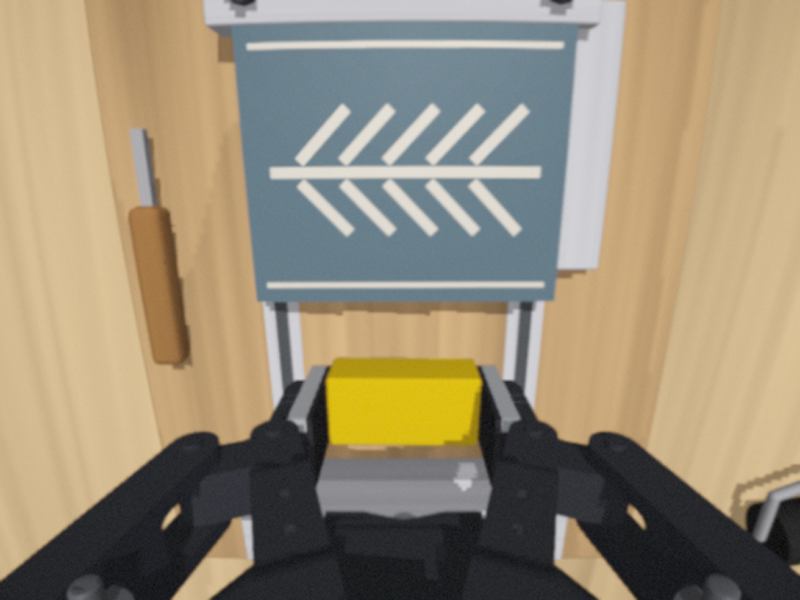

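The picture shows the block's near edge at row 300 (258–553), the held spacer's +y lower edge at row 359, top edges at rows 380 and 443, centred at column 404.

Run:
```python
from h import *
c=load('w5'); k=.64
b=w(c,np.array([[258,301],[553,299],[406,300]])*k,.031)*1e3
print(b.round(1), np.linalg.norm(b[1]-b[0]), np.degrees(np.arctan2(*(b[1]-b[0])[1::-1])))
for r,z in((359,.0555),(380,.0735),(443,.0735)): print(r,(w(c,np.array([[328,r],[404,r],[480,r]])*k,z)*1e3).round(1)[:,:2].tolist())
```

```text
[[498.5  90.3  31. ]
 [617.5  97.8  31. ]
 [558.2  94.1  31. ]] 119.25662924623994 3.6458466120574666
359 [[531.0, 77.7], [558.3, 79.3], [585.5, 80.8]]
380 [[533.9, 78.7], [558.2, 80.1], [582.4, 81.5]]
443 [[534.0, 55.1], [559.5, 56.7], [585.1, 58.0]]
```

jog_arm(
  rows=[
    {"fingers": 44,"x": 11,"y": 0,"z": 0,"ax": 0,"ay": 0,"az": -0.4},
    {"fingers": 44,"x": 0,"y": 0,"z": 20,"ax": 0,"ay": 0,"az": 0},
    {"fingers": 44,"x": 0,"y": 0,"z": 12,"ax": 0,"ay": 0,"az": 0},
    {"fingers": 44,"x": 0,"y": 0,"z": 6,"ax": 0,"ay": 0,"az": 0},
    {"fingers": 44,"x": 0,"y": 0,"z": 3,"ax": 0,"ay": 0,"az": 0},
    {"fingers": 44,"x": 0,"y": 0,"z": 2,"ax": 0,"ay": 0,"az": 0},
    {"fingers": 44,"x": 0,"y": 0,"z": 0,"ax": 0,"ay": 0,"az": 0},
    {"fingers": 44,"x": 0,"y": 0,"z": 0,"ax": 0,"ay": 0,"az": 0},
  ],
)

```text
t: 6.8
eef_pos: [0.5615, 0.0813, 0.0183]
tool_rot: [0.002, 0.685, 0.729, 0.001]
contact_force: [-5.5, -5.6, 24.1]
gripper_width: 0.576
grasp_force: 44.7
```

Run:
```python
from h import *
p,R=st()
```

```text
t 6.8 pos [0.5615 0.0813 0.0183] ang_y 3.59 z [ 0.005 -0.002 -1.   ] F [-5.5 -5.6 24.1] w 49.2 g 44.7
```

Contact came 4.7 mm earlier than expected; look before doing anything.

Run:
```python
from h import *
c=shot('wrist','w6.png'); d=shot('scene','s6.png')
a=cv2.resize(c['pixels'][130:330,130:390],(520,400),interpolation=cv2.INTER_CUBIC)
b=cv2.resize(d['pixels'][140:230,200:340],(280,180)); b=cv2.resize(d['pixels'][145:225,210:330],(600,400),interpolation=cv2.INTER_CUBIC)[:, :280]
cv2.imwrite('pics/w6b.png',np.hstack([a,cv2.resize(d['pixels'][150:220,230:279],(280,400),interpolation=cv2.INTER_CUBIC)])[:,:,::-1])
```

```text
(no output)
```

View pics/w6b.png

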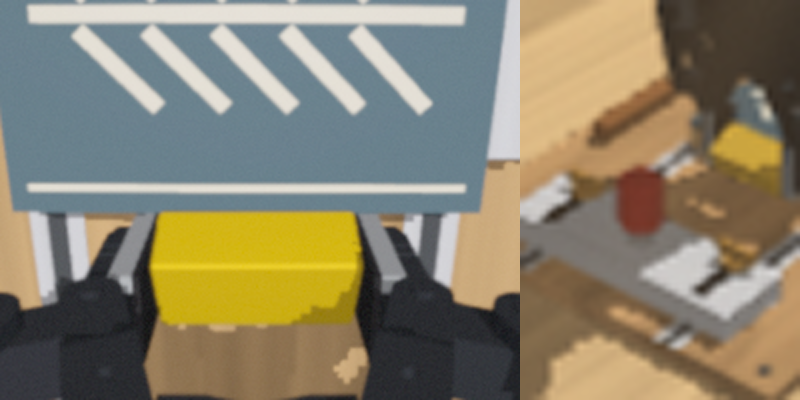

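The picture shows the spacer tipped in the grip (its +y face now as tall as its top, edge at crop row 265): its front lower edge caught on the block's edge. Lift, back away and look.

jog_arm(
  rows=[
    {"fingers": 44,"x": 0,"y": 0,"z": -10,"ax": 0,"ay": 0,"az": 0},
    {"fingers": 44,"x": 0,"y": 0,"z": -20,"ax": 0,"ay": 0,"az": 0},
    {"fingers": 44,"x": 0,"y": 0,"z": -10,"ax": 0,"ay": 0,"az": 0},
    {"fingers": 44,"x": -10,"y": 0,"z": 0,"ax": 0,"ay": 0,"az": 0},
    {"fingers": 44,"x": -10,"y": 0,"z": 0,"ax": 0,"ay": 0,"az": 0},
    {"fingers": 44,"x": -10,"y": 0,"z": 0,"ax": 0,"ay": 0,"az": 0},
    {"fingers": 44,"x": 0,"y": 0,"z": 0,"ax": 0,"ay": 0,"az": 0},
    {"fingers": 44,"x": 0,"y": 0,"z": 0,"ax": 0,"ay": 0,"az": 0},
  ],
)

```text
t: 7.7
eef_pos: [0.5606, 0.0512, 0.0537]
tool_rot: [-0.0, 0.685, 0.729, -0.0]
contact_force: [-0.2, -0.3, 0.4]
gripper_width: 0.575
grasp_force: 41.8
```

Run:
```python
from h import *
p,R=st(); c=shot('wrist','w7.png')
cv2.imwrite('pics/w7b.png',cv2.resize(c['pixels'][:,:,::-1],(800,600),interpolation=cv2.INTER_CUBIC))
```

```text
t 7.7 pos [0.5606 0.0512 0.0537] ang_y 3.59 z [-0.001 -0.    -1.   ] F [-0.2 -0.3  0.4] w 49.1 g 41.8
```

View pics/w7b.png

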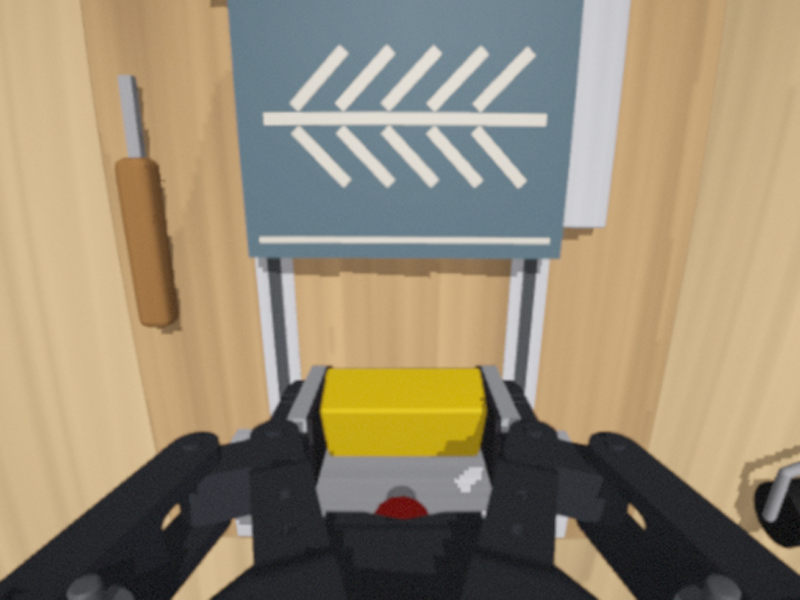

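The picture shows the block unmoved (near edge at row 258) and the spacer tilted in the grip (rows 368 / 408 / 455). Work out the tilt numerically.

```bash
cat > tilt.py <<'E'
from h import *
from scipy.optimize import least_squares
def fit(name,rows,tcp):
    c=load(name); k=.64
    def E(p):
        y,z,t=p; ct,s=np.cos(t),np.sin(t); o=[]
        for (dy,dz),r in zip(((12.5,-9),(12.5,9),(-12.5,9)),rows):
            o.append(px(c,[(tcp[0],(y+dy*ct-dz*s)/1e3,(z+dy*s+dz*ct)/1e3)])[0][1]/k-r)
        return o
    r=least_squares(E,[tcp[1]*1e3,tcp[2]*1e3+8,0],x_scale=[1,1,.1]); return r.x[0]-tcp[1]*1e3,r.x[1]-tcp[2]*1e3,np.degrees(r.x[2]),r.cost
if __name__=='__main__':
    print('w4',fit('w4',(359,380,443),(.5523,-.0085,.2477)))
    print('w5',fit('w5',(359,380,443),(.5591,.0696,.0571)))
    print('w7',fit('w7',(368,408,455),(.5606,.0512,.0537)))
    c=load('w7'); k=.64; print((w(c,np.array([[250,258.5],[558,257]])*k,.031)*1e3).round(1))
E
python3 tilt.py
```

```text
w4 (np.float64(-6.850780074868215), np.float64(-1.7324354537695683), np.float64(-0.9423626829816925), np.float64(6.462348535570529e-27))
w5 (np.float64(-6.8203745832482525), np.float64(-1.6956787431021567), np.float64(-0.9759200401706183), np.float64(1.6155871338926322e-27))
w7 (np.float64(-6.339912281962981), np.float64(7.3554026242145625), np.float64(18.9157816965634), np.float64(1.6155871338926322e-27))
[[498.3  89.6  31. ]
 [616.7  97.7  31. ]]
```

jog_arm(
  rows=[
    {"fingers": 44,"x": 0,"y": 0,"z": 20,"ax": 0,"ay": 0,"az": 0},
    {"fingers": 44,"x": 0,"y": 0,"z": 12,"ax": 0,"ay": 0,"az": 0},
    {"fingers": 44,"x": 0,"y": 0,"z": 5,"ax": 0,"ay": 0,"az": 0},
    {"fingers": 44,"x": 0,"y": 0,"z": 2,"ax": 0,"ay": 0,"az": 0},
    {"fingers": 44,"x": 0,"y": 0,"z": 1,"ax": 0,"ay": 0,"az": 0},
    {"fingers": 44,"x": 0,"y": 0,"z": 0,"ax": 0,"ay": 0,"az": 0},
    {"fingers": 44,"x": 0,"y": 0,"z": 0,"ax": 0,"ay": 0,"az": 0},
    {"fingers": 44,"x": 0,"y": 0,"z": 0,"ax": 0,"ay": 0,"az": 0},
  ],
  force=20,
)

```text
t: 8.55
eef_pos: [0.5612, 0.0519, 0.0147]
tool_rot: [0.0, 0.684, 0.729, 0.0]
contact_force: [0.4, 0.1, 0.1]
gripper_width: 0.574
grasp_force: 41.8
```

jog_arm(
  rows=[
    {"fingers": 46,"x": 0,"y": 0,"z": 1,"ax": 0,"ay": 0,"az": 0},
    {"fingers": 46,"x": 0,"y": 0,"z": 1,"ax": 0,"ay": 0,"az": 0},
    {"fingers": 46,"x": 0,"y": 0,"z": 1,"ax": 0,"ay": 0,"az": 0},
    {"fingers": 46,"x": 0,"y": 0,"z": 0,"ax": 0,"ay": 0,"az": 0},
    {"fingers": 46,"x": 0,"y": 0,"z": 0,"ax": 0,"ay": 0,"az": 0},
    {"fingers": 46,"x": 0,"y": 0,"z": 0,"ax": 0,"ay": 0,"az": 0},
    {"fingers": 46,"x": 0,"y": 0,"z": 0,"ax": 0,"ay": 0,"az": 0},
    {"fingers": 46,"x": 0,"y": 0,"z": 0,"ax": 0,"ay": 0,"az": 0},
  ],
  force=20,
)

```text
t: 9.35
eef_pos: [0.5609, 0.0519, 0.0113]
tool_rot: [0.0, 0.684, 0.729, 0.0]
contact_force: [-0.4, -0.0, 0.4]
gripper_width: 0.575
grasp_force: 41.8
```

jog_arm(
  rows=[
    {"fingers": 54,"x": 0,"y": 0,"z": 0,"ax": 0,"ay": 0,"az": 0},
    {"fingers": 58,"x": 0,"y": 0,"z": 0,"ax": 0,"ay": 0,"az": 0},
    {"fingers": 62,"x": 0,"y": 0,"z": 0,"ax": 0,"ay": 0,"az": 0},
    {"fingers": 62,"x": 0,"y": 0,"z": -5,"ax": 0,"ay": 0,"az": 0},
    {"fingers": 62,"x": 0,"y": 0,"z": -40,"ax": 0,"ay": 0,"az": 0},
    {"fingers": 62,"x": 0,"y": 0,"z": -45,"ax": 0,"ay": 0,"az": 0},
    {"fingers": 62,"x": 0,"y": 0,"z": 0,"ax": 0,"ay": 0,"az": 0},
    {"fingers": 62,"x": 0,"y": 0,"z": 0,"ax": 0,"ay": 0,"az": 0},
  ],
  force=30,
)

```text
t: 10.15
eef_pos: [0.5618, 0.0519, 0.1027]
tool_rot: [0.001, 0.684, 0.729, 0.001]
contact_force: [-0.1, 0.7, -0.2]
gripper_width: 0.728
grasp_force: 0.0
```

Run:
```python
from h import *
p,R=st(); c=shot('wrist','w8.png'); spacers(c,.030); t=shot('top','t8.png'); spacers(t,.030,40); 
# ascii of yellow mask rows/cols edges in wrist along the spacer's middle columns
v=cv2.cvtColor(c['pixels'],cv2.COLOR_RGB2HSV); m=(v[...,0]>18)&(v[...,0]<30)&(v[...,1]>190)&(v[...,2]>100)
n,l,s,ce=cv2.connectedComponentsWithStats(m.astype(np.uint8))
for i in range(1,n):
  if s[i,4]>800:
    u=int(ce[i][0]); r0,h=s[i,1],s[i,3]; print(s[i],u,v[r0-3:r0+h+3,u,2])
```

```text
t 10.15 pos [0.5618 0.0519 0.1027] ang_y 3.64 z [ 0.003  0.    -1.   ] F [-0.1  0.7 -0.2] w 62.2 g 0.0
sp [256. 197.] 1894 [559.7  57.4] [48.  26.3] 3.6
sp [390. 162.] 195 [ 686.7 -440.6] [93.3 75.1] 88.3
sp [348. 212.] 113 [ 519.2 -294.5] [23.7 48.4] -11.2
sp [379. 217.] 130 [ 503.1 -392.8] [49.6 25.6] 5.7
sp [364. 221.] 127 [ 490.8 -342.8] [21.8 47.7] -3.4
[ 227  182   60   32 1894] 256 [198 189 177 171 172 177 192 210 215 212 213 215 215 214 214 215 214 214
 215 214 214 213 214 214 213 213 214 215 215 213 214 213 214 213 200 172
 144 137]
```

jog_arm(
  rows=[
    {"fingers": 62,"x": 0,"y": -2,"z": 30,"ax": 0,"ay": 0,"az": 0},
    {"fingers": 62,"x": 0,"y": 0,"z": 30,"ax": 0,"ay": 0,"az": 0},
    {"fingers": 62,"x": 0,"y": 0,"z": 20,"ax": 0,"ay": 0,"az": 0},
    {"fingers": 62,"x": 0,"y": 0,"z": 8,"ax": 0,"ay": 0,"az": 0},
    {"fingers": 46,"x": 0,"y": 0,"z": 0,"ax": 0,"ay": 0,"az": 0},
    {"fingers": 46,"x": 0,"y": 0,"z": 0,"ax": 0,"ay": 0,"az": 0},
    {"fingers": 46,"x": 0,"y": 0,"z": 0,"ax": 0,"ay": 0,"az": 0},
    {"fingers": 46,"x": 0,"y": 0,"z": 0,"ax": 0,"ay": 0,"az": 0},
  ],
  force=25,
)

```text
t: 11.05
eef_pos: [0.5596, 0.0518, 0.0142]
tool_rot: [0.001, 0.684, 0.729, 0.001]
contact_force: [-0.5, 0.1, -1.2]
gripper_width: 0.582
grasp_force: 28.9
```

jog_arm(
  rows=[
    {"fingers": 46,"x": 4,"y": 0,"z": 0,"ax": 0,"ay": 0,"az": 0},
    {"fingers": 46,"x": 4,"y": 0,"z": 0,"ax": 0,"ay": 0,"az": 0},
    {"fingers": 46,"x": 3,"y": 0,"z": 0,"ax": 0,"ay": 0,"az": 0},
    {"fingers": 46,"x": 1,"y": 0,"z": 0,"ax": 0,"ay": 0,"az": 0},
    {"fingers": 46,"x": 1,"y": 0,"z": 0,"ax": 0,"ay": 0,"az": 0},
    {"fingers": 46,"x": 1,"y": 0,"z": 0,"ax": 0,"ay": 0,"az": 0},
    {"fingers": 46,"x": 0,"y": 0,"z": 0,"ax": 0,"ay": 0,"az": 0},
    {"fingers": 46,"x": 0,"y": 0,"z": 0,"ax": 0,"ay": 0,"az": 0},
  ],
  force=25,
)

```text
t: 11.85
eef_pos: [0.558, 0.0656, 0.0132]
tool_rot: [-0.0, 0.684, 0.729, -0.0]
contact_force: [0.2, 0.1, -0.9]
gripper_width: 0.577
grasp_force: 28.9
```

jog_arm(
  rows=[
    {"fingers": 46,"x": 1,"y": 0,"z": 0,"ax": 0,"ay": 0,"az": 0},
    {"fingers": 46,"x": 1,"y": 0,"z": 0,"ax": 0,"ay": 0,"az": 0},
    {"fingers": 46,"x": 1,"y": 0,"z": 0,"ax": 0,"ay": 0,"az": 0},
    {"fingers": 46,"x": 1,"y": 0,"z": 0,"ax": 0,"ay": 0,"az": 0},
    {"fingers": 46,"x": 1,"y": 0,"z": 0,"ax": 0,"ay": 0,"az": 0},
    {"fingers": 46,"x": 1,"y": 0,"z": 0,"ax": 0,"ay": 0,"az": 0},
    {"fingers": 46,"x": 0,"y": 0,"z": 0,"ax": 0,"ay": 0,"az": 0},
    {"fingers": 46,"x": 0,"y": 0,"z": 0,"ax": 0,"ay": 0,"az": 0},
  ],
  force=25,
)

```text
t: 12.65
eef_pos: [0.5576, 0.0717, 0.0133]
tool_rot: [-0.0, 0.684, 0.729, -0.0]
contact_force: [0.5, -0.1, -0.7]
gripper_width: 0.579
grasp_force: 28.9
```

jog_arm(
  rows=[
    {"fingers": 46,"x": 1,"y": 0,"z": 0,"ax": 0,"ay": 0,"az": 0},
    {"fingers": 46,"x": 1,"y": 0,"z": 0,"ax": 0,"ay": 0,"az": 0},
    {"fingers": 46,"x": 1,"y": 0,"z": 0,"ax": 0,"ay": 0,"az": 0},
    {"fingers": 46,"x": 1,"y": 0,"z": 0,"ax": 0,"ay": 0,"az": 0},
    {"fingers": 46,"x": 0,"y": 0,"z": 0,"ax": 0,"ay": 0,"az": 0},
    {"fingers": 46,"x": 0,"y": 0,"z": 0,"ax": 0,"ay": 0,"az": 0},
    {"fingers": 46,"x": 0,"y": 0,"z": 0,"ax": 0,"ay": 0,"az": 0},
    {"fingers": 46,"x": 0,"y": 0,"z": 0,"ax": 0,"ay": 0,"az": 0},
  ],
  force=25,
)

```text
t: 13.45
eef_pos: [0.5574, 0.0756, 0.0133]
tool_rot: [0.0, 0.684, 0.729, -0.0]
contact_force: [-0.7, -0.0, 0.0]
gripper_width: 0.579
grasp_force: 28.9
```

Run:
```python
from h import *
c=shot('wrist','w9.png'); v=cv2.cvtColor(c['pixels'],cv2.COLOR_RGB2HSV)
for u in (225,256,290): print(u,[(r,*v[r,u].tolist()) for r in range(190,262,3)])
```

```text
225 [(190, 99, 62, 139), (193, 99, 65, 138), (196, 101, 61, 139), (199, 101, 61, 139), (202, 101, 66, 140), (205, 101, 62, 139), (208, 101, 62, 139), (211, 100, 63, 138), (214, 100, 44, 145), (217, 19, 16, 223), (220, 96, 23, 158), (223, 99, 65, 138), (226, 100, 66, 136), (229, 99, 53, 135), (232, 24, 208, 178), (235, 26, 228, 219), (238, 25, 229, 223), (241, 26, 238, 222), (244, 26, 253, 221), (247, 26, 238, 222), (250, 26, 234, 222), (253, 25, 235, 222), (256, 26, 232, 221), (259, 26, 230, 222)]
256 [(190, 101, 63, 138), (193, 100, 65, 138), (196, 101, 61, 141), (199, 99, 67, 138), (202, 101, 66, 140), (205, 102, 62, 140), (208, 102, 66, 139), (211, 102, 64, 139), (214, 101, 44, 145), (217, 20, 17, 223), (220, 90, 9, 167), (223, 100, 65, 138), (226, 101, 64, 140), (229, 100, 64, 136), (232, 24, 192, 167), (235, 25, 232, 220), (238, 25, 226, 220), (241, 26, 237, 222), (244, 26, 231, 222), (247, 26, 226, 222), (250, 26, 248, 221), (253, 25, 227, 222), (256, 26, 249, 221), (259, 26, 233, 221)]
290 [(190, 99, 61, 137), (193, 99, 63, 138), (196, 100, 63, 138), (199, 101, 66, 140), (202, 100, 64, 139), (205, 100, 63, 137), (208, 100, 63, 138), (211, 101, 61, 138), (214, 101, 54, 142), (217, 21, 16, 221), (220, 60, 4, 175), (223, 100, 68, 136), (226, 99, 65, 138), (229, 99, 64, 136), (232, 24, 195, 178), (235, 26, 247, 218), (238, 26, 235, 222), (241, 26, 241, 222), (244, 26, 230, 222), (247, 26, 235, 221), (250, 26, 232, 222), (253, 26, 232, 222), (256, 26, 233, 221), (259, 26, 230, 221)]
```

Spacer now stands flat, 1–2 mm from the block. Release, lift, and fetch the second.

jog_arm(
  rows=[
    {"fingers": 54,"x": 0,"y": 0,"z": 0,"ax": 0,"ay": 0,"az": 0},
    {"fingers": 58,"x": 0,"y": 0,"z": 0,"ax": 0,"ay": 0,"az": 0},
    {"fingers": 58,"x": 0,"y": 0,"z": 0,"ax": 0,"ay": 0,"az": 0},
    {"fingers": 58,"x": 0,"y": 0,"z": -5,"ax": 0,"ay": 0,"az": 0},
    {"fingers": 58,"x": 0,"y": 0,"z": -30,"ax": 0,"ay": 0,"az": 0},
    {"fingers": 58,"x": 0,"y": 0,"z": -45,"ax": 0,"ay": 0,"az": 0},
    {"fingers": 68,"x": 0,"y": 0,"z": -30,"ax": 0,"ay": 0,"az": 0},
    {"fingers": 68,"x": 0,"y": 0,"z": 0,"ax": 0,"ay": 0,"az": 0},
  ],
  force=25,
)

```text
t: 14.3
eef_pos: [0.5605, 0.0766, 0.1282]
tool_rot: [0.003, 0.684, 0.729, 0.003]
contact_force: [0.3, -0.0, -0.6]
gripper_width: 0.797
grasp_force: 0.0
```

jog_arm(
  rows=[
    {"fingers": 68,"x": -46,"y": -7.6,"z": 0,"ax": 0,"ay": 0,"az": 0},
    {"fingers": 68,"x": -46,"y": -7.6,"z": 0,"ax": 0,"ay": 0,"az": 0},
    {"fingers": 68,"x": -46,"y": -7.6,"z": 0,"ax": 0,"ay": 0,"az": 0},
    {"fingers": 68,"x": -46,"y": -7.6,"z": 0,"ax": 0,"ay": 0,"az": 0},
    {"fingers": 68,"x": -46,"y": -7.6,"z": 0,"ax": 0,"ay": 0,"az": 0},
    {"fingers": 68,"x": -46,"y": -7.6,"z": 0,"ax": 0,"ay": 0,"az": 0},
    {"fingers": 68,"x": -46,"y": -7.6,"z": 0,"ax": 0,"ay": 0,"az": 0},
    {"fingers": 68,"x": -46,"y": -7.6,"z": 0,"ax": 0,"ay": 0,"az": 0},
  ],
)

```text
t: 15.1
eef_pos: [0.5193, -0.2971, 0.1228]
tool_rot: [-0.0, 0.684, 0.729, -0.0]
contact_force: [0.9, 0.0, -0.7]
gripper_width: 0.796
grasp_force: 0.0
```

jog_arm(
  rows=[
    {"fingers": 68,"x": 0,"y": 0,"z": 0,"ax": 0,"ay": 0,"az": 7.4},
    {"fingers": 68,"x": 0,"y": 0,"z": 0,"ax": 0,"ay": 0,"az": 7.4},
    {"fingers": 68,"x": 0,"y": 0,"z": 0,"ax": 0,"ay": 0,"az": 0},
    {"fingers": 68,"x": 0,"y": 0,"z": 0,"ax": 0,"ay": 0,"az": 0},
    {"fingers": 68,"x": 0,"y": 0,"z": 0,"ax": 0,"ay": 0,"az": 0},
    {"fingers": 68,"x": 0,"y": 0,"z": 0,"ax": 0,"ay": 0,"az": 0},
    {"fingers": 68,"x": 0,"y": 0,"z": 0,"ax": 0,"ay": 0,"az": 0},
    {"fingers": 68,"x": 0,"y": 0,"z": 0,"ax": 0,"ay": 0,"az": 0},
  ],
)

```text
t: 15.9
eef_pos: [0.5202, -0.2954, 0.1233]
tool_rot: [0.0, 0.772, 0.635, 0.0]
contact_force: [0.2, 0.3, 0.7]
gripper_width: 0.794
grasp_force: 0.0
```

Run:
```python
from h import *
p,R=st(); c=shot('wrist','w10.png'); spacers(c,.021); t=shot('top','t10.png'); spacers(t,.021,60)
print('z.030:'); spacers(t,.030,60)
```

```text
t 15.9 pos [ 0.5202 -0.2954  0.1233] ang_y -11.11 z [ 0. -0. -1.] F [0.2 0.3 0.7] w 67.8 g 0.0
sp [258. 191.] 1518 [ 520. -293.] [26.6 48. ] -11.1
sp [239. 242.] 1397 [ 492.  -340.5] [30.1 48.8] -3.0
sp [261. 282.] 1310 [ 504.3 -387.8] [49.6 32.7] 6.3
sp [390. 161.] 185 [ 690.4 -441.6] [90.9 79.8] 83.7
sp [229. 204.] 116 [556.9  77.4] [49.3 23.4] 4.8
sp [347. 213.] 105 [ 520.3 -295.7] [23.  48.8] -11.1
z.030:
sp [390. 161.] 185 [ 688.3 -439.1] [90.4 79.4] 83.7
sp [229. 204.] 116 [555.6  76.8] [49.  23.3] 4.8
sp [347. 213.] 105 [ 519.3 -294.1] [22.8 48.5] -11.1
```

jog_arm(
  rows=[
    {"fingers": 68,"x": 0,"y": 0,"z": 30,"ax": 0,"ay": 0,"az": 0},
    {"fingers": 68,"x": 0,"y": 0,"z": 30,"ax": 0,"ay": 0,"az": 0},
    {"fingers": 68,"x": 0,"y": 0,"z": 30,"ax": 0,"ay": 0,"az": 0},
    {"fingers": 68,"x": 0,"y": 0,"z": 20,"ax": 0,"ay": 0,"az": 0},
    {"fingers": 68,"x": 0,"y": 0,"z": 9,"ax": 0,"ay": 0,"az": 0},
    {"fingers": 44,"x": 0,"y": 0,"z": 0,"ax": 0,"ay": 0,"az": 0},
    {"fingers": 44,"x": 0,"y": 0,"z": 0,"ax": 0,"ay": 0,"az": 0},
    {"fingers": 44,"x": 0,"y": 0,"z": 0,"ax": 0,"ay": 0,"az": 0},
  ],
  force=30,
)

```text
t: 16.8
eef_pos: [0.5212, -0.2958, 0.0056]
tool_rot: [0.001, 0.772, 0.635, 0.0]
contact_force: [0.0, -0.4, -1.2]
gripper_width: 0.578
grasp_force: 31.3
```

jog_arm(
  rows=[
    {"fingers": 44,"x": 0,"y": 0,"z": 0,"ax": 0,"ay": 0,"az": 0},
    {"fingers": 44,"x": 0,"y": 0,"z": 0,"ax": 0,"ay": 0,"az": 0},
    {"fingers": 44,"x": 0,"y": 0,"z": -20,"ax": 0,"ay": 0,"az": 0},
    {"fingers": 44,"x": 0,"y": 0,"z": -40,"ax": 0,"ay": 0,"az": 0},
    {"fingers": 44,"x": 0,"y": 0,"z": -45,"ax": 0,"ay": 0,"az": 0},
    {"fingers": 44,"x": 0,"y": 0,"z": -15,"ax": 0,"ay": 0,"az": -7.3},
    {"fingers": 44,"x": 0,"y": 0,"z": 0,"ax": 0,"ay": 0,"az": -7.4},
    {"fingers": 44,"x": 0,"y": 0,"z": 0,"ax": 0,"ay": 0,"az": 0},
  ],
  force=30,
)

```text
t: 17.6
eef_pos: [0.5204, -0.2958, 0.1254]
tool_rot: [0.001, 0.685, 0.729, 0.0]
contact_force: [0.4, -0.2, -0.8]
gripper_width: 0.579
grasp_force: 31.3
```

Run:
```python
from h import *
p,R=st(); d=np.array([.5580,.0440])-p[:2]; print('tool shift',(R[:2,:2].T@d*1e3).round(1))
```

```text
t 17.6 pos [ 0.5204 -0.2958  0.1254] ang_y 3.6 z [ 0.002 -0.001 -1.   ] F [ 0.4 -0.2 -0.8] w 49.4 g 31.3
tool shift [336.7  58.9]
```

jog_arm(
  rows=[
    {"fingers": 44,"x": 42,"y": 7.4,"z": 0,"ax": 0,"ay": 0,"az": 0},
    {"fingers": 44,"x": 42,"y": 7.4,"z": 0,"ax": 0,"ay": 0,"az": 0},
    {"fingers": 44,"x": 42,"y": 7.4,"z": 0,"ax": 0,"ay": 0,"az": 0},
    {"fingers": 44,"x": 42,"y": 7.4,"z": 0,"ax": 0,"ay": 0,"az": 0},
    {"fingers": 44,"x": 42,"y": 7.4,"z": 0,"ax": 0,"ay": 0,"az": 0},
    {"fingers": 44,"x": 42,"y": 7.4,"z": 0,"ax": 0,"ay": 0,"az": 0},
    {"fingers": 44,"x": 42,"y": 7.4,"z": 0,"ax": 0,"ay": 0,"az": 0},
    {"fingers": 44,"x": 42,"y": 7.4,"z": 0,"ax": 0,"ay": 0,"az": 0},
  ],
)

```text
t: 18.4
eef_pos: [0.5579, 0.0452, 0.1238]
tool_rot: [-0.0, 0.686, 0.727, -0.0]
contact_force: [0.8, -0.5, -0.0]
gripper_width: 0.577
grasp_force: 31.3
```

jog_arm(
  rows=[
    {"fingers": 44,"x": 0,"y": 0,"z": 30,"ax": 0,"ay": 0,"az": 0},
    {"fingers": 44,"x": 0,"y": 0,"z": 30,"ax": 0,"ay": 0,"az": 0},
    {"fingers": 44,"x": 0,"y": 0,"z": 12,"ax": 0,"ay": 0,"az": 0},
    {"fingers": 44,"x": 0,"y": 0,"z": 0,"ax": 0,"ay": 0,"az": 0},
    {"fingers": 44,"x": 0,"y": 0,"z": 0,"ax": 0,"ay": 0,"az": 0},
    {"fingers": 44,"x": 0,"y": 0,"z": 0,"ax": 0,"ay": 0,"az": 0},
    {"fingers": 44,"x": 0,"y": 0,"z": 0,"ax": 0,"ay": 0,"az": 0},
    {"fingers": 44,"x": 0,"y": 0,"z": 0,"ax": 0,"ay": 0,"az": 0},
  ],
)

```text
t: 19.2
eef_pos: [0.559, 0.0435, 0.0532]
tool_rot: [0.001, 0.685, 0.728, 0.001]
contact_force: [-0.2, 0.3, 1.0]
gripper_width: 0.578
grasp_force: 31.3
```

Run:
```python
from h import *
p,R=st(); c=shot('wrist','w11.png'); v=cv2.cvtColor(c['pixels'],cv2.COLOR_RGB2HSV)
for u in (225,256,285): print(u,[(r,*v[r,u].tolist()) for r in range(150,300,3)])
```

```text
t 19.2 pos [0.559  0.0435 0.0532] ang_y 3.52 z [ 0.002  0.    -1.   ] F [-0.2  0.3  1. ] w 49.4 g 31.3
225 [(150, 100, 65, 137), (153, 23, 153, 137), (156, 26, 235, 218), (159, 26, 225, 221), (162, 25, 225, 220), (165, 25, 231, 220), (168, 25, 227, 221), (171, 26, 227, 220), (174, 26, 224, 220), (177, 26, 228, 220), (180, 26, 231, 219), (183, 26, 233, 218), (186, 26, 231, 219), (189, 25, 229, 219), (192, 26, 246, 215), (195, 19, 135, 147), (198, 17, 106, 137), (201, 16, 107, 153), (204, 18, 100, 201), (207, 18, 97, 202), (210, 17, 99, 203), (213, 18, 98, 203), (216, 17, 98, 203), (219, 18, 97, 202), (222, 17, 99, 203), (225, 21, 142, 190), (228, 25, 229, 174), (231, 25, 239, 173), (234, 25, 226, 175), (237, 25, 236, 183), (240, 26, 225, 222), (243, 25, 226, 219), (246, 26, 248, 218), (249, 26, 246, 218), (252, 26, 236, 218), (255, 26, 247, 218), (258, 26, 236, 218), (261, 25, 234, 219), (264, 25, 232, 218), (267, 26, 230, 218), (270, 25, 233, 218), (273, 26, 230, 217), (276, 25, 228, 218), (279, 25, 201, 211), (282, 30, 1, 202), (285, 120, 6, 210), (288, 120, 4, 195), (291, 120, 7, 1
[... 1430 characters left out ...]
 (198, 17, 112, 157), (201, 17, 99, 195), (204, 17, 96, 213), (207, 18, 96, 212), (210, 18, 96, 212), (213, 18, 97, 213), (216, 17, 95, 213), (219, 17, 95, 212), (222, 18, 96, 213), (225, 19, 116, 204), (228, 25, 218, 174), (231, 25, 224, 175), (234, 25, 225, 177), (237, 25, 219, 182), (240, 26, 235, 220), (243, 26, 241, 219), (246, 26, 247, 218), (249, 26, 240, 219), (252, 26, 241, 218), (255, 25, 232, 219), (258, 25, 233, 219), (261, 26, 244, 218), (264, 25, 226, 219), (267, 26, 240, 217), (270, 26, 247, 217), (273, 25, 227, 218), (276, 26, 241, 216), (279, 25, 223, 215), (282, 18, 18, 144), (285, 120, 9, 146), (288, 120, 7, 146), (291, 128, 7, 141), (294, 105, 7, 140), (297, 120, 5, 144)]
```

jog_arm(
  rows=[
    {"fingers": 44,"x": 0,"y": 0,"z": 18,"ax": 0,"ay": 0,"az": 0},
    {"fingers": 44,"x": 0,"y": 0,"z": 12,"ax": 0,"ay": 0,"az": 0},
    {"fingers": 44,"x": 0,"y": 0,"z": 5,"ax": 0,"ay": 0,"az": 0},
    {"fingers": 44,"x": 0,"y": 0,"z": 2,"ax": 0,"ay": 0,"az": 0},
    {"fingers": 44,"x": 0,"y": 0,"z": 1,"ax": 0,"ay": 0,"az": 0},
    {"fingers": 44,"x": 0,"y": 0,"z": 0,"ax": 0,"ay": 0,"az": 0},
    {"fingers": 44,"x": 0,"y": 0,"z": 0,"ax": 0,"ay": 0,"az": 0},
    {"fingers": 44,"x": 0,"y": 0,"z": 0,"ax": 0,"ay": 0,"az": 0},
  ],
)

```text
t: 20.05
eef_pos: [0.5587, 0.0436, 0.0147]
tool_rot: [0.0, 0.685, 0.729, 0.0]
contact_force: [0.1, -0.1, 0.1]
gripper_width: 0.575
grasp_force: 31.3
```

Down with no contact force. Slide towards the first spacer.

jog_arm(
  rows=[
    {"fingers": 44,"x": 2,"y": 0,"z": 0,"ax": 0,"ay": 0,"az": 0},
    {"fingers": 44,"x": 2,"y": 0,"z": 0,"ax": 0,"ay": 0,"az": 0},
    {"fingers": 44,"x": 1,"y": 0,"z": 0,"ax": 0,"ay": 0,"az": 0},
    {"fingers": 44,"x": 1,"y": 0,"z": 0,"ax": 0,"ay": 0,"az": 0},
    {"fingers": 44,"x": 1,"y": 0,"z": 0,"ax": 0,"ay": 0,"az": 0},
    {"fingers": 44,"x": 0,"y": 0,"z": 0,"ax": 0,"ay": 0,"az": 0},
    {"fingers": 44,"x": 0,"y": 0,"z": 0,"ax": 0,"ay": 0,"az": 0},
    {"fingers": 44,"x": 0,"y": 0,"z": 0,"ax": 0,"ay": 0,"az": 0},
  ],
)

```text
t: 20.85
eef_pos: [0.558, 0.0505, 0.0143]
tool_rot: [0.0, 0.685, 0.729, -0.0]
contact_force: [0.6, 0.3, -0.2]
gripper_width: 0.578
grasp_force: 31.3
```

Run:
```python
from h import *
p,R=st(); c=shot('wrist','w12.png'); v=cv2.cvtColor(c['pixels'],cv2.COLOR_RGB2HSV)
for u in (225,256,285): print(u,[(r,v[r,u,0],v[r,u,2]) for r in range(176,250,2) if v[r,u,2]<213 or v[r,u,0]<24])
```

```text
t 20.85 pos [0.558  0.0505 0.0143] ang_y 3.55 z [-0. -0. -1.] F [ 0.6  0.3 -0.2] w 49.3 g 31.3
225 [(176, np.uint8(100), np.uint8(135)), (178, np.uint8(100), np.uint8(136)), (180, np.uint8(22), np.uint8(121)), (182, np.uint8(25), np.uint8(171)), (230, np.uint8(25), np.uint8(193)), (232, np.uint8(24), np.uint8(133)), (234, np.uint8(25), np.uint8(162)), (236, np.uint8(25), np.uint8(176)), (238, np.uint8(25), np.uint8(202))]
256 [(176, np.uint8(101), np.uint8(135)), (178, np.uint8(101), np.uint8(136)), (180, np.uint8(27), np.uint8(116)), (182, np.uint8(24), np.uint8(156)), (230, np.uint8(25), np.uint8(192)), (232, np.uint8(25), np.uint8(165)), (234, np.uint8(25), np.uint8(176)), (236, np.uint8(25), np.uint8(175)), (238, np.uint8(25), np.uint8(198))]
285 [(176, np.uint8(99), np.uint8(135)), (178, np.uint8(99), np.uint8(135)), (180, np.uint8(29), np.uint8(118)), (182, np.uint8(24), np.uint8(141)), (184, np.uint8(25), np.uint8(208)), (230, np.uint8(25), np.uint8(190)), (232, np.uint8(24), np.uint8(143)), (234, np.uint8(25), np.uint8(173)), (236, np.uint8(25), np.uint8(176)), (238, np.uint8(25), np.uint8(198))]
```

jog_arm(
  rows=[
    {"fingers": 54,"x": 0,"y": 0,"z": 0,"ax": 0,"ay": 0,"az": 0},
    {"fingers": 58,"x": 0,"y": 0,"z": 0,"ax": 0,"ay": 0,"az": 0},
    {"fingers": 58,"x": 0,"y": 0,"z": 0,"ax": 0,"ay": 0,"az": 0},
    {"fingers": 58,"x": 0,"y": 0,"z": -5,"ax": 0,"ay": 0,"az": 0},
    {"fingers": 58,"x": 0,"y": 0,"z": -30,"ax": 0,"ay": 0,"az": 0},
    {"fingers": 58,"x": 0,"y": 0,"z": -45,"ax": 0,"ay": 0,"az": 0},
    {"fingers": 68,"x": 0,"y": 0,"z": -30,"ax": 0,"ay": 0,"az": 0},
    {"fingers": 68,"x": -43.3,"y": -10,"z": 0,"ax": 0,"ay": 0,"az": 0},
  ],
  force=25,
)

```text
t: 21.7
eef_pos: [0.555, 0.014, 0.1301]
tool_rot: [0.002, 0.681, 0.732, 0.006]
contact_force: [2.1, -0.8, 0.5]
gripper_width: 0.795
grasp_force: 0.0
```

jog_arm(
  rows=[
    {"fingers": 68,"x": -43.3,"y": -10,"z": 0,"ax": 0,"ay": 0,"az": 0},
    {"fingers": 68,"x": -43.3,"y": -10,"z": 0,"ax": 0,"ay": 0,"az": 0},
    {"fingers": 68,"x": -43.3,"y": -10,"z": 0,"ax": 0,"ay": 0,"az": 0},
    {"fingers": 68,"x": -43.3,"y": -10,"z": 0,"ax": 0,"ay": 0,"az": 0},
    {"fingers": 68,"x": -43.3,"y": -10,"z": 0,"ax": 0,"ay": 0,"az": 0},
    {"fingers": 68,"x": -43.3,"y": -10,"z": 0,"ax": 0,"ay": 0,"az": 0},
    {"fingers": 68,"x": -43.3,"y": -10,"z": 0,"ax": 0,"ay": 0,"az": 0},
    {"fingers": 68,"x": -43.3,"y": -10,"z": 0,"ax": 0,"ay": 0,"az": 0},
  ],
)

```text
t: 22.5
eef_pos: [0.4918, -0.3457, 0.1248]
tool_rot: [0.0, 0.685, 0.729, 0.0]
contact_force: [0.2, -0.6, 0.6]
gripper_width: 0.795
grasp_force: 0.0
```

jog_arm(
  rows=[
    {"fingers": 68,"x": 0,"y": 0,"z": 0,"ax": 0,"ay": 0,"az": 6.5},
    {"fingers": 68,"x": 0,"y": 0,"z": 0,"ax": 0,"ay": 0,"az": 0},
    {"fingers": 68,"x": 0,"y": 0,"z": 0,"ax": 0,"ay": 0,"az": 0},
    {"fingers": 68,"x": 0,"y": 0,"z": 0,"ax": 0,"ay": 0,"az": 0},
    {"fingers": 68,"x": 0,"y": 0,"z": 0,"ax": 0,"ay": 0,"az": 0},
    {"fingers": 68,"x": 0,"y": 0,"z": 0,"ax": 0,"ay": 0,"az": 0},
    {"fingers": 68,"x": 0,"y": 0,"z": 0,"ax": 0,"ay": 0,"az": 0},
    {"fingers": 68,"x": 0,"y": 0,"z": 0,"ax": 0,"ay": 0,"az": 0},
  ],
)

```text
t: 23.3
eef_pos: [0.4924, -0.3437, 0.1243]
tool_rot: [0.0, 0.725, 0.689, 0.0]
contact_force: [-0.5, -0.5, 0.4]
gripper_width: 0.797
grasp_force: 0.0
```

Run:
```python
from h import *
p,R=st(); c=shot('wrist','w13.png'); spacers(c,.021); t=shot('top','t13.png'); spacers(t,.021,60)
print('z.030:'); spacers(t,.030,60)
v=cv2.cvtColor(t['pixels'],cv2.COLOR_RGB2HSV)
m=((v[...,0]<8)|(v[...,0]>172))&(v[...,1]>150)&(v[...,2]>60); m[:, :200]=0; m[:,320:]=0
ys,xs=np.where(m); print('knob px',len(xs),xs.mean(),ys.mean(),w(t,[[xs.mean(),ys.mean()]],.066))
```

```text
t 23.3 pos [ 0.4924 -0.3437  0.1243] ang_y -2.91 z [ 0.  0. -1.] F [-0.5 -0.5  0.4] w 68.0 g 0.0
sp [258. 191.] 1472 [ 491.4 -342.6] [26.8 48.5] -2.9
sp [273. 238.] 1397 [ 503.5 -389.6] [48.6 30.2] 6.3
sp [390. 162.] 179 [ 688.7 -443.1] [93.8 75.5] 88.3
sp [229. 204.] 116 [557.7  77.7] [47.5 23.7] 4.8
sp [238. 203.] 115 [559.3  49.4] [48.3 23.7] 3.3
sp [364. 221.] 125 [ 491.7 -344.8] [21.9 47.9] -3.4
z.030:
sp [390. 162.] 179 [ 686.7 -440.6] [93.3 75.1] 88.3
sp [229. 204.] 116 [556.5  77.1] [47.2 23.6] 4.8
sp [238. 203.] 115 [558.   48.9] [48.  23.5] 3.3
sp [364. 221.] 125 [ 490.9 -342.8] [21.8 47.6] -3.4
knob px 50 259.9 199.52 [[ 0.56285305 -0.02117055  0.066     ]]
```

jog_arm(
  rows=[
    {"fingers": 68,"x": 0,"y": 0,"z": 30,"ax": 0,"ay": 0,"az": 0},
    {"fingers": 68,"x": 0,"y": 0,"z": 30,"ax": 0,"ay": 0,"az": 0},
    {"fingers": 68,"x": 0,"y": 0,"z": 30,"ax": 0,"ay": 0,"az": 0},
    {"fingers": 68,"x": 0,"y": 0,"z": 20,"ax": 0,"ay": 0,"az": 0},
    {"fingers": 68,"x": 0,"y": 0,"z": 9,"ax": 0,"ay": 0,"az": 0},
    {"fingers": 44,"x": 0,"y": 0,"z": 0,"ax": 0,"ay": 0,"az": 0},
    {"fingers": 44,"x": 0,"y": 0,"z": 0,"ax": 0,"ay": 0,"az": 0},
    {"fingers": 44,"x": 0,"y": 0,"z": 0,"ax": 0,"ay": 0,"az": 0},
  ],
  force=30,
)

```text
t: 24.2
eef_pos: [0.4933, -0.3445, 0.0066]
tool_rot: [0.001, 0.725, 0.689, 0.0]
contact_force: [0.2, -0.6, -0.6]
gripper_width: 0.576
grasp_force: 31.1
```

jog_arm(
  rows=[
    {"fingers": 44,"x": 0,"y": 0,"z": 0,"ax": 0,"ay": 0,"az": 0},
    {"fingers": 44,"x": 0,"y": 0,"z": 0,"ax": 0,"ay": 0,"az": 0},
    {"fingers": 44,"x": 0,"y": 0,"z": -20,"ax": 0,"ay": 0,"az": 0},
    {"fingers": 44,"x": 0,"y": 0,"z": -40,"ax": 0,"ay": 0,"az": 0},
    {"fingers": 44,"x": 0,"y": 0,"z": -45,"ax": 0,"ay": 0,"az": 0},
    {"fingers": 44,"x": 0,"y": 0,"z": -15,"ax": 0,"ay": 0,"az": -6.5},
    {"fingers": 44,"x": 0,"y": 0,"z": 0,"ax": 0,"ay": 0,"az": 0},
    {"fingers": 44,"x": 0,"y": 0,"z": 0,"ax": 0,"ay": 0,"az": 0},
  ],
  force=30,
)

```text
t: 25.0
eef_pos: [0.4919, -0.3439, 0.125]
tool_rot: [-0.0, 0.686, 0.728, -0.0]
contact_force: [-0.4, 0.3, -1.1]
gripper_width: 0.578
grasp_force: 31.3
```

Run:
```python
from h import *
p,R=st(); d=np.array([.5605,.0200])-p[:2]; print('tool shift',(R[:2,:2].T@d*1e3).round(1))
```

```text
t 25.0 pos [ 0.4919 -0.3439  0.125 ] ang_y 3.41 z [-0. -0. -1.] F [-0.4  0.3 -1.1] w 49.4 g 31.3
tool shift [359.2  90.1]
```

jog_arm(
  rows=[
    {"fingers": 44,"x": 44.9,"y": 11.3,"z": 0,"ax": 0,"ay": 0,"az": 0},
    {"fingers": 44,"x": 44.9,"y": 11.3,"z": 0,"ax": 0,"ay": 0,"az": 0},
    {"fingers": 44,"x": 44.9,"y": 11.3,"z": 0,"ax": 0,"ay": 0,"az": 0},
    {"fingers": 44,"x": 44.9,"y": 11.3,"z": 0,"ax": 0,"ay": 0,"az": 0},
    {"fingers": 44,"x": 44.9,"y": 11.3,"z": 0,"ax": 0,"ay": 0,"az": 0},
    {"fingers": 44,"x": 44.9,"y": 11.3,"z": 0,"ax": 0,"ay": 0,"az": 0},
    {"fingers": 44,"x": 44.9,"y": 11.3,"z": 0,"ax": 0,"ay": 0,"az": 0},
    {"fingers": 44,"x": 44.9,"y": 11.3,"z": 0,"ax": 0,"ay": 0,"az": 0},
  ],
)

```text
t: 25.8
eef_pos: [0.5591, 0.0218, 0.1234]
tool_rot: [-0.001, 0.686, 0.728, -0.001]
contact_force: [0.7, -1.2, 0.3]
gripper_width: 0.577
grasp_force: 31.3
```

jog_arm(
  rows=[
    {"fingers": 44,"x": 0,"y": 0,"z": 30,"ax": 0,"ay": 0,"az": 0},
    {"fingers": 44,"x": 0,"y": 0,"z": 30,"ax": 0,"ay": 0,"az": 0},
    {"fingers": 44,"x": 0,"y": 0,"z": 15,"ax": 0,"ay": 0,"az": 0},
    {"fingers": 44,"x": 0,"y": 0,"z": 0,"ax": 0,"ay": 0,"az": 0},
    {"fingers": 44,"x": 0,"y": 0,"z": 0,"ax": 0,"ay": 0,"az": 0},
    {"fingers": 44,"x": 0,"y": 0,"z": 0,"ax": 0,"ay": 0,"az": 0},
    {"fingers": 44,"x": 0,"y": 0,"z": 0,"ax": 0,"ay": 0,"az": 0},
    {"fingers": 44,"x": 0,"y": 0,"z": 0,"ax": 0,"ay": 0,"az": 0},
  ],
)

```text
t: 26.6
eef_pos: [0.5609, 0.02, 0.0513]
tool_rot: [0.001, 0.685, 0.729, 0.001]
contact_force: [0.2, -0.0, 0.2]
gripper_width: 0.582
grasp_force: 31.3
```

Run:
```python
from h import *
def rows(n,us,tag):
    c=load(n); v=cv2.cvtColor(c['pixels'],cv2.COLOR_RGB2HSV)
    for u in us:
        s=''.join('Y' if (18<v[r,u,0]<31 and v[r,u,1]>190 and v[r,u,2]>205) else 'y' if (18<v[r,u,0]<31 and v[r,u,1]>190) else 'B' if (94<v[r,u,0]<108 and v[r,u,1]>45) else 'w' if v[r,u,1]>80 and v[r,u,0]<22 else '.' for r in range(110,310))
        import itertools; r=110; o=[]
        for k,g in itertools.groupby(s): L=len(list(g)); o.append(f'{k}{r}-{r+L-1}'); r+=L
        print(tag,u,' '.join(o))
p,R=st(); shot('wrist','w14.png'); rows('w14',(225,256,285),'now'); rows('w11',(256,),'prev')
```

```text
t 26.6 pos [0.5609 0.02   0.0513] ang_y 3.53 z [ 0.002  0.    -1.   ] F [ 0.2 -0.   0.2] w 49.7 g 31.3
now 225 .110-111 w112-113 y114-114 Y115-155 y156-162 Y163-200 y201-201 .202-202 w203-226 y227-239 Y240-279 .280-309
now 256 .110-111 w112-113 y114-114 Y115-155 y156-156 .157-159 y160-163 Y164-200 y201-202 w203-225 .226-226 y227-239 Y240-280 y281-281 w282-303 .304-304 w305-305 .306-306 w307-309
now 285 .110-111 w112-113 y114-114 Y115-155 y156-156 .157-157 w158-158 .159-159 y160-163 Y164-201 y202-202 w203-226 y227-239 Y240-278 y279-279 .280-280 w281-281 .282-309
prev 256 B110-136 .137-143 B144-151 .152-153 y154-155 Y156-192 y193-193 .194-194 w195-225 .226-226 y227-238 Y239-279 .280-309
```

jog_arm(
  rows=[
    {"fingers": 44,"x": -1,"y": 0,"z": 16,"ax": 0,"ay": 0,"az": 0},
    {"fingers": 44,"x": 0,"y": 0,"z": 9,"ax": 0,"ay": 0,"az": 0},
    {"fingers": 44,"x": 0,"y": 0,"z": 3,"ax": 0,"ay": 0,"az": 0},
    {"fingers": 44,"x": 0,"y": 0,"z": 0,"ax": 0,"ay": 0,"az": 0},
    {"fingers": 44,"x": 0,"y": 0,"z": 0,"ax": 0,"ay": 0,"az": 0},
    {"fingers": 44,"x": 0,"y": 0,"z": 0,"ax": 0,"ay": 0,"az": 0},
    {"fingers": 44,"x": 0,"y": 0,"z": 0,"ax": 0,"ay": 0,"az": 0},
    {"fingers": 44,"x": 0,"y": 0,"z": 0,"ax": 0,"ay": 0,"az": 0},
  ],
)

```text
t: 27.45
eef_pos: [0.5605, 0.0192, 0.0226]
tool_rot: [0.0, 0.685, 0.729, 0.0]
contact_force: [0.8, -0.5, -0.4]
gripper_width: 0.574
grasp_force: 31.3
```

jog_arm(
  rows=[
    {"fingers": 44,"x": 0,"y": 0,"z": 3,"ax": 0,"ay": 0,"az": 0},
    {"fingers": 44,"x": 0,"y": 0,"z": 2,"ax": 0,"ay": 0,"az": 0},
    {"fingers": 44,"x": 0,"y": 0,"z": 1,"ax": 0,"ay": 0,"az": 0},
    {"fingers": 44,"x": 0,"y": 0,"z": 1,"ax": 0,"ay": 0,"az": 0},
    {"fingers": 44,"x": 0,"y": 0,"z": 0,"ax": 0,"ay": 0,"az": 0},
    {"fingers": 44,"x": 0,"y": 0,"z": 0,"ax": 0,"ay": 0,"az": 0},
    {"fingers": 44,"x": 0,"y": 0,"z": 0,"ax": 0,"ay": 0,"az": 0},
    {"fingers": 44,"x": 0,"y": 0,"z": 0,"ax": 0,"ay": 0,"az": 0},
  ],
)

```text
t: 28.25
eef_pos: [0.5604, 0.0192, 0.0154]
tool_rot: [0.0, 0.685, 0.729, 0.0]
contact_force: [-0.7, -1.0, 0.1]
gripper_width: 0.577
grasp_force: 31.3
```

jog_arm(
  rows=[
    {"fingers": 53,"x": 0,"y": 0,"z": 0,"ax": 0,"ay": 0,"az": 0},
    {"fingers": 56,"x": 0,"y": 0,"z": 0,"ax": 0,"ay": 0,"az": 0},
    {"fingers": 56,"x": 0,"y": 0,"z": 0,"ax": 0,"ay": 0,"az": 0},
    {"fingers": 56,"x": 0,"y": 0,"z": -5,"ax": 0,"ay": 0,"az": 0},
    {"fingers": 56,"x": 0,"y": 0,"z": -30,"ax": 0,"ay": 0,"az": 0},
    {"fingers": 56,"x": 0,"y": 0,"z": -45,"ax": 0,"ay": 0,"az": 0},
    {"fingers": 40,"x": 0,"y": 0,"z": -45,"ax": 0,"ay": 0,"az": 0},
    {"fingers": 40,"x": 0,"y": 0,"z": -45,"ax": 0,"ay": 0,"az": 0},
  ],
  force=30,
)

```text
t: 29.05
eef_pos: [0.5599, 0.0193, 0.1874]
tool_rot: [-0.0, 0.685, 0.729, 0.0]
contact_force: [0.6, -0.6, -0.1]
gripper_width: 0.47
grasp_force: 0.0
```

jog_arm(
  rows=[
    {"fingers": 40,"x": -50,"y": 0,"z": 0,"ax": 0,"ay": 0,"az": 0},
    {"fingers": 40,"x": -50,"y": 0,"z": 0,"ax": 0,"ay": 0,"az": 0},
    {"fingers": 40,"x": -40,"y": 0,"z": 0,"ax": 0,"ay": 0,"az": 0},
    {"fingers": 40,"x": 0,"y": 0,"z": 0,"ax": 0,"ay": 0,"az": 0},
    {"fingers": 40,"x": 0,"y": 0,"z": 0,"ax": 0,"ay": 0,"az": 0},
    {"fingers": 40,"x": 0,"y": 0,"z": 0,"ax": 0,"ay": 0,"az": 0},
    {"fingers": 40,"x": 0,"y": 0,"z": 0,"ax": 0,"ay": 0,"az": 0},
    {"fingers": 40,"x": 0,"y": 0,"z": 0,"ax": 0,"ay": 0,"az": 0},
  ],
)

```text
t: 29.85
eef_pos: [0.5691, -0.119, 0.1854]
tool_rot: [-0.0, 0.684, 0.73, 0.0]
contact_force: [0.6, -0.2, 0.2]
gripper_width: 0.466
grasp_force: 0.0
```

```bash
cat >> h.py <<'E'
def knob(c,z,lo,hi):
    v=cv2.cvtColor(c['pixels'],cv2.COLOR_RGB2HSV); m=((v[...,0]<8)|(v[...,0]>172))&(v[...,1]>170)&(v[...,2]>60)
    n,l,s,ce=cv2.connectedComponentsWithStats(m.astype(np.uint8))
    for i in range(1,n):
        if lo<s[i,4]<hi: print('knob',s[i].tolist(),(w(c,[ce[i]],z)[0]*1e3).round(1))
E
python3 - <<'E'
from h import *
p,R=st(); c=shot('wrist','w15.png'); spacers(c,.030); knob(c,.068,150,3000)
t=shot('top','t15.png'); spacers(t,.030,60); knob(t,.066,30,120)
E
```

```text
t 29.85 pos [ 0.5691 -0.119   0.1854] ang_y 3.69 z [ 0.  0. -1.] F [ 0.6 -0.2  0.2] w 39.8 g 0.0
sp [258.  11.] 1154 [557.9  44.7] [47.4 20. ] 3.8
sp [258.  41.] 1335 [559.7  18.7] [48.5 23.3] 3.7
knob [247, 64, 26, 30, 615] [563.2 -19.3  68. ]
sp [390. 161.] 193 [ 688.3 -439.1] [90.5 79.4] 83.7
sp [248. 202.] 115 [559.5  16.5] [49.4 23.3] 3.6
sp [229. 204.] 116 [555.7  77. ] [48.6 23.2] 4.3
sp [238. 203.] 117 [557.3  49. ] [48.2 23.8] 3.3
knob [257, 196, 7, 8, 47] [562.7 -21.7  66. ]
```

jog_arm(
  rows=[
    {"fingers": 40,"x": 49,"y": 0,"z": 0,"ax": 0,"ay": 0,"az": 0},
    {"fingers": 40,"x": 49,"y": 0,"z": 0,"ax": 0,"ay": 0,"az": 0},
    {"fingers": 40,"x": 0,"y": 0,"z": 40,"ax": 0,"ay": 0,"az": 0},
    {"fingers": 40,"x": 0,"y": 0,"z": 40,"ax": 0,"ay": 0,"az": 0},
    {"fingers": 40,"x": 0,"y": 0,"z": 30,"ax": 0,"ay": 0,"az": 0},
    {"fingers": 40,"x": 0,"y": 0,"z": 25,"ax": 0,"ay": 0,"az": 0},
    {"fingers": 40,"x": 0,"y": 0,"z": 10,"ax": 0,"ay": 0,"az": 0},
    {"fingers": 40,"x": 0,"y": 0,"z": 0,"ax": 0,"ay": 0,"az": 0},
  ],
)

```text
t: 30.75
eef_pos: [0.5621, -0.0225, 0.0393]
tool_rot: [-0.001, 0.685, 0.729, -0.001]
contact_force: [-0.7, 0.4, 0.6]
gripper_width: 0.47
grasp_force: 0.0
```

jog_arm(
  rows=[
    {"fingers": 20,"x": 0,"y": 0,"z": 0,"ax": 0,"ay": 0,"az": 0},
    {"fingers": 20,"x": 0,"y": 0,"z": 0,"ax": 0,"ay": 0,"az": 0},
    {"fingers": 15,"x": 0,"y": 0,"z": 0,"ax": 0,"ay": 0,"az": 0},
    {"fingers": 10,"x": 0,"y": 0,"z": 0,"ax": 0,"ay": 0,"az": 0},
    {"fingers": 10,"x": 0,"y": 0,"z": 0,"ax": 0,"ay": 0,"az": 0},
    {"fingers": 10,"x": 0,"y": 0,"z": 0,"ax": 0,"ay": 0,"az": 0},
    {"fingers": 10,"x": 0,"y": 0,"z": 0,"ax": 0,"ay": 0,"az": 0},
    {"fingers": 10,"x": 0,"y": 0,"z": 0,"ax": 0,"ay": 0,"az": 0},
  ],
  force=80,
)

```text
t: 31.55
eef_pos: [0.5641, -0.0224, 0.0416]
tool_rot: [0.001, 0.685, 0.729, 0.001]
contact_force: [0.0, 1.1, 7.2]
gripper_width: 0.281
grasp_force: 78.9
```

Run:
```python
from h import *
st()
```

```text
t 31.55 pos [ 0.5641 -0.0224  0.0416] ang_y 3.57 z [ 0.002  0.    -1.   ] F [0.  1.1 7.2] w 24.0 g 78.9
```

Knob gripped. Push.

jog_arm(
  rows=[
    {"fingers": 10,"x": 1.5,"y": 0,"z": 0,"ax": 0,"ay": 0,"az": 0},
    {"fingers": 10,"x": 1.5,"y": 0,"z": 0,"ax": 0,"ay": 0,"az": 0},
    {"fingers": 10,"x": 1,"y": 0,"z": 0,"ax": 0,"ay": 0,"az": 0},
    {"fingers": 10,"x": 1,"y": 0,"z": 0,"ax": 0,"ay": 0,"az": 0},
    {"fingers": 10,"x": 1,"y": 0,"z": 0,"ax": 0,"ay": 0,"az": 0},
    {"fingers": 10,"x": 1,"y": 0,"z": 0,"ax": 0,"ay": 0,"az": 0},
    {"fingers": 10,"x": 1,"y": 0,"z": 0,"ax": 0,"ay": 0,"az": 0},
    {"fingers": 10,"x": 0,"y": 0,"z": 0,"ax": 0,"ay": 0,"az": 0},
  ],
)

```text
t: 32.35
eef_pos: [0.5636, -0.0152, 0.0416]
tool_rot: [0.001, 0.685, 0.729, 0.001]
contact_force: [-0.7, -1.1, 6.7]
gripper_width: 0.282
grasp_force: 78.9
```

jog_arm(
  rows=[
    {"fingers": 10,"x": 0.5,"y": 0,"z": 0,"ax": 0,"ay": 0,"az": 0},
    {"fingers": 10,"x": 0.5,"y": 0,"z": 0,"ax": 0,"ay": 0,"az": 0},
    {"fingers": 10,"x": 0.5,"y": 0,"z": 0,"ax": 0,"ay": 0,"az": 0},
    {"fingers": 10,"x": 0.5,"y": 0,"z": 0,"ax": 0,"ay": 0,"az": 0},
    {"fingers": 10,"x": 0.5,"y": 0,"z": 0,"ax": 0,"ay": 0,"az": 0},
    {"fingers": 10,"x": 0.5,"y": 0,"z": 0,"ax": 0,"ay": 0,"az": 0},
    {"fingers": 10,"x": 0,"y": 0,"z": 0,"ax": 0,"ay": 0,"az": 0},
    {"fingers": 10,"x": 0,"y": 0,"z": 0,"ax": 0,"ay": 0,"az": 0},
  ],
)

```text
t: 33.15
eef_pos: [0.5635, -0.0124, 0.0416]
tool_rot: [0.001, 0.685, 0.728, 0.001]
contact_force: [0.6, -0.6, 7.2]
gripper_width: 0.283
grasp_force: 78.9
```

jog_arm(
  rows=[
    {"fingers": 10,"x": 0.5,"y": 0,"z": 0,"ax": 0,"ay": 0,"az": 0},
    {"fingers": 10,"x": 0.5,"y": 0,"z": 0,"ax": 0,"ay": 0,"az": 0},
    {"fingers": 10,"x": 0.5,"y": 0,"z": 0,"ax": 0,"ay": 0,"az": 0},
    {"fingers": 10,"x": 0.5,"y": 0,"z": 0,"ax": 0,"ay": 0,"az": 0},
    {"fingers": 10,"x": 0.5,"y": 0,"z": 0,"ax": 0,"ay": 0,"az": 0},
    {"fingers": 10,"x": 0.5,"y": 0,"z": 0,"ax": 0,"ay": 0,"az": 0},
    {"fingers": 10,"x": 0,"y": 0,"z": 0,"ax": 0,"ay": 0,"az": 0},
    {"fingers": 10,"x": 0,"y": 0,"z": 0,"ax": 0,"ay": 0,"az": 0},
  ],
)

```text
t: 33.95
eef_pos: [0.5633, -0.0096, 0.0416]
tool_rot: [0.001, 0.685, 0.728, 0.0]
contact_force: [-0.7, -1.5, 7.1]
gripper_width: 0.281
grasp_force: 78.9
```

jog_arm(
  rows=[
    {"fingers": 10,"x": 0.5,"y": 0,"z": 0,"ax": 0,"ay": 0,"az": 0},
    {"fingers": 10,"x": 0.5,"y": 0,"z": 0,"ax": 0,"ay": 0,"az": 0},
    {"fingers": 10,"x": 0.5,"y": 0,"z": 0,"ax": 0,"ay": 0,"az": 0},
    {"fingers": 10,"x": 0.5,"y": 0,"z": 0,"ax": 0,"ay": 0,"az": 0},
    {"fingers": 10,"x": 0.5,"y": 0,"z": 0,"ax": 0,"ay": 0,"az": 0},
    {"fingers": 10,"x": 0.5,"y": 0,"z": 0,"ax": 0,"ay": 0,"az": 0},
    {"fingers": 10,"x": 0,"y": 0,"z": 0,"ax": 0,"ay": 0,"az": 0},
    {"fingers": 10,"x": 0,"y": 0,"z": 0,"ax": 0,"ay": 0,"az": 0},
  ],
)

```text
t: 34.75
eef_pos: [0.5632, -0.0085, 0.0416]
tool_rot: [0.002, 0.686, 0.728, -0.0]
contact_force: [-0.4, -6.5, 8.1]
gripper_width: 0.284
grasp_force: 79.0
```

Snug at about 14 mm travel; force building. Press firmer.

jog_arm(
  rows=[
    {"fingers": 10,"x": 0.6,"y": 0,"z": 0,"ax": 0,"ay": 0,"az": 0},
    {"fingers": 10,"x": 0.6,"y": 0,"z": 0,"ax": 0,"ay": 0,"az": 0},
    {"fingers": 10,"x": 0.6,"y": 0,"z": 0,"ax": 0,"ay": 0,"az": 0},
    {"fingers": 10,"x": 0.6,"y": 0,"z": 0,"ax": 0,"ay": 0,"az": 0},
    {"fingers": 10,"x": 0.6,"y": 0,"z": 0,"ax": 0,"ay": 0,"az": 0},
    {"fingers": 10,"x": 0,"y": 0,"z": 0,"ax": 0,"ay": 0,"az": 0},
    {"fingers": 10,"x": 0,"y": 0,"z": 0,"ax": 0,"ay": 0,"az": 0},
    {"fingers": 10,"x": 0,"y": 0,"z": 0,"ax": 0,"ay": 0,"az": 0},
  ],
)

```text
t: 35.55
eef_pos: [0.5632, -0.0084, 0.0416]
tool_rot: [0.003, 0.686, 0.727, -0.001]
contact_force: [0.8, -11.4, 8.4]
gripper_width: 0.281
grasp_force: 79.2
```

Run:
```python
from h import *
st(); c=shot('wrist','w16.png'); spacers(c,.030)
v=cv2.cvtColor(c['pixels'],cv2.COLOR_RGB2HSV)
for u in (235,258,280): print(u,[(r,*v[r,u].tolist()) for r in range(100,250,4)])
```

```text
t 35.55 pos [ 0.5632 -0.0084  0.0416] ang_y 3.31 z [ 0.002 -0.006 -1.   ] F [  0.8 -11.4   8.4] w 24.0 g 79.2
235 [(100, 25, 233, 185), (104, 26, 226, 213), (108, 25, 224, 213), (112, 25, 226, 211), (116, 25, 226, 212), (120, 25, 227, 213), (124, 26, 233, 211), (128, 25, 224, 211), (132, 25, 225, 211), (136, 25, 227, 211), (140, 25, 224, 211), (144, 25, 225, 211), (148, 25, 221, 182), (152, 25, 227, 212), (156, 26, 237, 210), (160, 25, 231, 210), (164, 25, 230, 211), (168, 26, 237, 210), (172, 26, 240, 209), (176, 26, 240, 209), (180, 26, 228, 210), (184, 25, 238, 209), (188, 25, 234, 209), (192, 22, 80, 176), (196, 120, 6, 202), (200, 120, 5, 203), (204, 120, 5, 203), (208, 120, 5, 199), (212, 120, 5, 197), (216, 126, 6, 201), (220, 120, 4, 200), (224, 114, 6, 201), (228, 120, 5, 200), (232, 120, 7, 112), (236, 154, 49, 42), (240, 178, 172, 55), (244, 0, 187, 82), (248, 0, 208, 98)]
258 [(100, 25, 230, 184), (104, 25, 236, 213), (108, 25, 235, 212), (112, 25, 216, 213), (116, 25, 231, 212), (120, 25, 224, 212), (124, 25, 223, 212), (128, 25, 224, 211), (132, 25, 230, 211), (136, 25,
[... 672 characters left out ...]
, (116, 25, 230, 212), (120, 25, 226, 212), (124, 25, 218, 212), (128, 25, 221, 212), (132, 25, 228, 211), (136, 25, 228, 210), (140, 25, 230, 211), (144, 26, 234, 210), (148, 25, 223, 181), (152, 26, 239, 211), (156, 25, 230, 212), (160, 26, 250, 210), (164, 25, 234, 211), (168, 26, 243, 211), (172, 25, 231, 210), (176, 25, 231, 210), (180, 26, 236, 209), (184, 26, 233, 209), (188, 25, 232, 210), (192, 21, 77, 173), (196, 120, 5, 199), (200, 128, 5, 202), (204, 120, 5, 202), (208, 120, 5, 199), (212, 120, 5, 197), (216, 110, 4, 201), (220, 120, 5, 199), (224, 120, 5, 201), (228, 120, 6, 199), (232, 110, 5, 144), (236, 1, 138, 70), (240, 1, 215, 95), (244, 179, 230, 114), (248, 1, 219, 122)]
```

Pack closed with spacers and fence in contact, position hard. Press to about 20 N.

jog_arm(
  rows=[
    {"fingers": 10,"x": 1,"y": 0,"z": 0,"ax": 0,"ay": 0,"az": 0},
    {"fingers": 10,"x": 1,"y": 0,"z": 0,"ax": 0,"ay": 0,"az": 0},
    {"fingers": 10,"x": 1,"y": 0,"z": 0,"ax": 0,"ay": 0,"az": 0},
    {"fingers": 10,"x": 1,"y": 0,"z": 0,"ax": 0,"ay": 0,"az": 0},
    {"fingers": 10,"x": 1,"y": 0,"z": 0,"ax": 0,"ay": 0,"az": 0},
    {"fingers": 10,"x": 1,"y": 0,"z": 0,"ax": 0,"ay": 0,"az": 0},
    {"fingers": 10,"x": 0,"y": 0,"z": 0,"ax": 0,"ay": 0,"az": 0},
    {"fingers": 10,"x": 0,"y": 0,"z": 0,"ax": 0,"ay": 0,"az": 0},
  ],
)

```text
t: 36.4
eef_pos: [0.5631, -0.0081, 0.0416]
tool_rot: [0.005, 0.688, 0.726, -0.004]
contact_force: [2.7, -23.3, 8.8]
gripper_width: 0.283
grasp_force: 79.4
```

jog_arm(
  rows=[
    {"fingers": 10,"x": 0,"y": 0,"z": 0,"ax": 0,"ay": 0,"az": 0},
    {"fingers": 10,"x": 0,"y": 0,"z": 0,"ax": 0,"ay": 0,"az": 0},
    {"fingers": 10,"x": 0,"y": 0,"z": 0,"ax": 0,"ay": 0,"az": 0},
    {"fingers": 10,"x": 0,"y": 0,"z": 0,"ax": 0,"ay": 0,"az": 0},
    {"fingers": 10,"x": 0,"y": 0,"z": 0,"ax": 0,"ay": 0,"az": 0},
    {"fingers": 10,"x": 0,"y": 0,"z": 0,"ax": 0,"ay": 0,"az": 0},
    {"fingers": 10,"x": 0,"y": 0,"z": 0,"ax": 0,"ay": 0,"az": 0},
    {"fingers": 10,"x": 0,"y": 0,"z": 0,"ax": 0,"ay": 0,"az": 0},
  ],
)

```text
t: 37.2
eef_pos: [0.5631, -0.0081, 0.0416]
tool_rot: [0.005, 0.688, 0.726, -0.004]
contact_force: [2.8, -23.1, 9.6]
gripper_width: 0.276
grasp_force: 79.4
```

Run:
```python
from h import *
st(); c=shot('wrist','w17.png'); v=cv2.cvtColor(c['pixels'],cv2.COLOR_RGB2HSV)
m=(v[...,0]>18)&(v[...,0]<30)&(v[...,1]>190)&(v[...,2]>100)
print([(r,*v[r,258].tolist()) for r in range(0,104,4)])
for r in (75,125,170): x=np.where(m[r,150:370])[0]+150; print(r,x.min(),x.max())
print(px(c,[(.558-.025,.077,.03),(.558+.025,.077,.03)]))
```

```text
t 37.2 pos [ 0.5631 -0.0081  0.0416] ang_y 3.06 z [ 0.002 -0.012 -1.   ] F [  2.8 -23.1   9.6] w 23.6 g 79.4
[(0, 101, 51, 140), (4, 100, 56, 140), (8, 98, 58, 140), (12, 100, 54, 138), (16, 100, 53, 140), (20, 100, 57, 139), (24, 101, 55, 138), (28, 99, 59, 139), (32, 84, 7, 171), (36, 22, 13, 208), (40, 100, 59, 138), (44, 101, 59, 138), (48, 100, 59, 138), (52, 25, 208, 208), (56, 25, 214, 214), (60, 25, 217, 214), (64, 25, 216, 214), (68, 25, 226, 212), (72, 25, 213, 213), (76, 25, 214, 213), (80, 25, 214, 213), (84, 25, 225, 212), (88, 25, 217, 212), (92, 26, 228, 211), (96, 25, 226, 211), (100, 25, 219, 193)]
75 207 303
125 209 299
170 213 298
[[209.68561558  84.89850886]
 [306.34950672  90.43534162]]
```

Steady 23 N at about 14 mm travel (well short of the 30 mm end), with block, three spacers and fence touching in the picture. Hand in.

```bash
python3 -c "
from station import bot
print(bot.hand_in())"
```

```text
the job is handed in; nothing more can be done
None
```

I handed the job in with three yellow spacers standing flat in the gap (the fourth left in the galley), and the arm still pressing the fence by its red knob at about 23 N after about 14 mm of travel; the first spacer caught the block's edge and tipped while being placed, so I reset it flat before going on.

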